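# Pack the gap and set the gauge blade to its line

## Task

Pick the one packer strip which, together with the gauge blade on top of it, fills the gap of the gap block snugly, and slide it flat into the gap until its end meets the back stop. Then slide the gauge blade in flat on top of that packer, nose first, until the line across the blade is level with the front face of the bridge, and let it lie there. Leave the other packers and everything else on the bench where they are.

Things in the scene. Friction and masses are not known exactly. Their poses are not given: they have to be found in the camera images.
- gap_block: Gap block, fixed to the bench on the robot's left: a grey foot plate (124 x 100 mm, 12 high), on it a grey bed 68 wide with its top at height 40 mm, and a bolted steel bridge (50 mm deep along x, 68 wide, 24 thick, top at 84 mm, with screw heads to 88 mm). Origin: on the bench, under the middle of the bridge's front face; x is the direction in which strips go in, z up. The foot reaches from x = -32 to +92 mm, the bed from x = -10 to +72 mm
- gap_mouth (a point): Middle of the mouth of the gap: on the bed's top (40 mm above the bench), in the plane of the bridge's front face; x points into the gap, y across it, z up. The gap is 20 mm high (bed top to bridge underside), 40 mm wide between the cheeks, 50 mm deep and open at the rear, where a back stop 10 mm high stands on the bed with its face at x = +60 mm. In front of the mouth the bed ends at x = -10 mm, so a strip's rear part hangs out in free air
- blade_mid (a point): Gauge blade: flat steel strip 160 long x 34 wide x 6 thick, lying flat; x points to its nose (the bevelled end), the square tail end (80 mm behind) has one dark dot 68 mm behind this point. Black line across its top and edges 45 mm behind the nose. This point: the strip's centre, half-way up; z up. 0.09 kg
- blade_line (a point): Middle of the black line across the gauge blade, half-way up the 6 mm thickness, 35 mm from blade centre towards the nose; x to the nose, z up
- packer_thin_mid (a point): Packer 8 mm thick, one dark dot in the middle of its top; the packers are 120 long x 34 wide steel strips, both ends alike and bevelled; origin of this point: the strip's centre, half-way up; x along its length, z up. 0.09 kg
- packer_mid_mid (a point): Packer 12 mm thick, two dark dots in the middle of its top, 16 mm apart; the packers are 120 long x 34 wide steel strips, both ends alike and bevelled; origin of this point: the strip's centre, half-way up; x along its length, z up. 0.13 kg
- packer_thick_mid (a point): Packer 16 mm thick, three dark dots in the middle of its top, 16 mm apart; the packers are 120 long x 34 wide steel strips, both ends alike and bevelled; origin of this point: the strip's centre, half-way up; x along its length, z up. 0.17 kg
- wood_block_mid (a point): Bystander: wooden block 45 x 96 x 35 high (long side along its y), among the strips; point 10 mm above its underside
- marker_mid (a point): Bystander: felt marker with black cap, 136 long (along its y), 18 high; point 10 mm up
- cutter_mid (a point): Bystander: orange-brown snap-blade cutter, 172 long (along its y), 16 high; point 10 mm up
- tape_measure_mid (a point): Bystander: yellow tape measure 35 x 89 x 63 high; point half-way up
- screwdriver_mid (a point): Bystander: red-handled screwdriver 175 long (along its y, handle at +y), 26 high; point 10 mm up
- spray_can_mid (a point): Bystander: white and blue spray can, 66 across, 229 high, standing between the strips and the gap block; point half-way up
- jar_mid (a point): Bystander: sample jar with pale lid, 60 across, 85 high; point half-way up
- tin_mid (a point): Bystander: flat pale metal tin, 62 across, 34 high; point 10 mm up
There are look-alikes about, which are no part of the job. What is shaped like the part that bears blade_mid but blue is not meant. Of the things that look like the gap_block, take the one that is farthest to the robot's right at the start.

How it is judged (in metres and radians):
On the way, in this order (a step that is already met when the one before it is completed fails the run):
1. the packer that fits lies flat in the gap, home against the back stop (x of packer_mid_mid in the frame of gap_mouth between -0.008 and 0.005 m and y of packer_mid_mid in the frame of gap_mouth between -0.006 and 0.006 m and z of packer_mid_mid in the frame of gap_mouth between 0.004 and 0.008 m and angle between the x axis of packer_mid_mid and the x axis of gap_mouth, either way round below 0.15 rad), for 0.2 s.
2. the gauge blade lies on the packer in the gap with its line level with the bridge's front face (x of blade_line in the frame of gap_mouth between -0.005 and 0.005 m and y of blade_line in the frame of gap_mouth between -0.006 and 0.006 m and z of blade_line in the frame of gap_mouth between 0.013 and 0.0175 m and angle between the x axis of blade_line and the x axis of gap_mouth, either way round below 0.15 rad and x of blade_mid in the frame of gap_mouth below -0.02 m), for 0.2 s.
At the end, for the whole second after the job is handed in: 12 mm packer flat on the bed, its end within 8 mm of the back stop; blade on it, nose inwards, line within 5 mm of the plane of the bridge's front face; both within 6 mm of the gap's middle and 0.15 rad of straight, at rest; no other packer or bystander moved over 30 mm (all of step 1 and all of step 2 and linear speed of each of blade, packer_mid below 0.01 m/s); the robot touches nothing.
It fails at once if another packer or a bystander is moved more than 30 mm (distance of any of wood_block_mid, marker_mid, cutter_mid, tape_measure_mid, screwdriver_mid, spray_can_mid, jar_mid, tin_mid, packer_thin_mid, packer_thick_mid from where it was at the start of the episode above 0.03 m).
It also fails if it takes over 72 s, if anything falls off the work surface, if the arm or the gripper's body presses on something with over 40 N, if the wrist force passes 120 N, or if a joint passes its speed limit or range.

## Robot

A 6-joint arm with a two-finger parallel gripper is mounted at the origin on a cart in front of the work surface, level with it; the furniture and walls round the work are solid. World frame = base frame: x ahead of the robot, y to its left, z up, the work surface at z = 0. Lengths are in mm, angles in rad, forces in N, time in s.
With the tool pointing down it reaches from about 350 to 975 mm from the base axis. Payload 7.1 kg.
Tool frame: the origin (TCP) lies at the very end of the fingers, on their centre line; the grasp point (between the pads) lies 19 mm behind it (ctrl.tcp_to_grasp is the distance from the TCP to the grasp point, in mm); z points along the fingers, x is the direction in which the jaws open and shut, and the axes are right-handed (so a half turn about z gives the same grasp; the last joint's range is limited). The gripper opens to 88 mm and grips with 3 to 60 N. Pads are 20 mm wide; open, the fingers measure 115 mm over their backs; the gripper's body (75 mm by 178 mm) begins 61 mm behind the grasp point.
Start: joints at [1.181, 0.423, 1.63, -0, 1.089, -0.019], TCP at [226.443, 582.519, 190.875] pointing down, gripper open.
Joint ranges: [-3, 3], [-0.9, 2.11], [0.09, 2.58], [-1.31, 4.45], [0.11, 2.69], [-2.54, 2.54]. Speed limits (rad/s): [2.39, 2.39, 3.01, 3.14, 3.14, 3.14].

## Interface

Orientations are given as a rotation vector (axis times angle).
In Python, from workcell import get_obs, viewer, ctrl, masks_of gives the robot as it stands. The module is installed in compiled form; this text tells all that it offers.
- The arm moves only by the shell command python3 -m inch 'ROWS'. ROWS is JSON, a list of rows, each an object of numbers: "tx", "ty", "tz": the shift along the tool's x, y, z in cm; "ax", "ay", "az": the turn, a rotation vector about the tool's x, y, z in degrees; "jaw": the opening, from 0 (shut) to 1 (fully open). In form: [{"tx": .., "ty": .., "tz": .., "ax": .., "ay": .., "az": .., "jaw": ..}, ...]. A call has 1 to 12 rows; each row shifts and turns the commanded pose from where the row before left it, along the tool's axes as they then stand; what a row does not reach is not made up. A row lasts 1/8 s, in which the tool goes at most 62.5 mm and 10.7 degrees, less where a joint would pass 70% of its speed; a pose out of reach is approached as far as the arm can. A call is refused whole if a number of a shift passes 6.25 or a number of a turn 10.7, either way. A call with a gripper value outside its range is refused whole. The fingers move at their own pace and stop on an object; the grip force is fixed at half the most. Time passes only in rows, so rows that do not move let the fingers close. It gives the time, the measured TCP pose, the force and the opening at its end, in the units of the state.
- get_obs(): the state, without advancing time (a new reading comes with each control period).
- viewer.get_image(name): name is "side" or "top"; returns (picture, depth): 420x560x3 uint8, red, green, blue; 420x560 float32, mm along the optical axis (not along the pixel's ray), 0 where there is no reading.
- viewer.get_calibration(name): a dict with "fx", "fy", "cx", "cy" (pixels), "distortion" ([k1, k2, p1, p2, k3] as OpenCV has them; the pictures are not rectified), "rvec" (rotation vector, rad) and "tvec" (3), from world to camera coordinates, as OpenCV has them. Camera axes: x right, y down, z forward; pixel columns grow to the right and rows downward; lengths in mm; the calibration is good to about 2 mm. A picture is of the moment at which its call begins. get_calibration takes no time and is no camera call.
- ctrl.close_job(): hands the job in, once; it reports no verdict.
Trained networks look in the newest picture that a camera, given by its name, has taken for a name from the list of things; names that differ only in an ending like _2 or _b are one class to them, and where a whole thing is asked for, a point or a joint stands for the part that bears it (a point fixed in the world has none). Each returns a list of dicts, best first, with "score" (0 to 1); they miss things now and then, are a little off and sometimes report something else, mostly with a low value. They report only what shows in the picture. A call takes as long as a camera call. They do not tell look-alikes from the thing itself.
- masks_of(camera, thing): "pixels" (420x560 bool, what is visible of it) and "location" ([column, row] in pixels, amid what is visible of it).
The state is a dict: "t": time; "qpos": joint angles; "qvel": joint speeds; "joint_torque": joint torques, N m; "ee_pos": TCP position; "orientation": TCP orientation; "ft_force": force on the tool from outside, world axes, zero at the start; "moment": the same for the moment, N m; "width": finger opening in mm.
Only numpy, scipy, OpenCV 4.12 (cv2) and the standard library are available. Lean on these libraries where they do the work, as an engineer would, in place of code of your own. Each camera call takes 0.05 s, during which the arm holds its last target. There are 200 camera calls.

## Working session

There is one attempt and no reset: what is moved stays moved. The work goes in short steps, Python scripts to look and compute and a shell command to move; the robot and the scene stay as the last step left them, time stands still between calls to the robot, and variables do not carry over. Pictures are saved under pics/ and viewed, about 8 in all and at most 12, crops included, and the job is handed in when it is done.

```bash
mkdir -p pics
cat > h.py <<'E'
import numpy as np, cv2
from workcell import get_obs, viewer, ctrl, masks_of
def save(n,img,s=1):
    cv2.imwrite('pics/'+n, cv2.cvtColor(cv2.resize(img,None,fx=s,fy=s,interpolation=cv2.INTER_CUBIC),cv2.COLOR_RGB2BGR))
def cal(c):
    k=viewer.get_calibration(c); K=np.array([[k['fx'],0,k['cx']],[0,k['fy'],k['cy']],[0,0,1.]])
    R=cv2.Rodrigues(np.array(k['rvec'],float))[0]; return K,np.array(k['distortion'],float),R,np.array(k['tvec'],float).reshape(3)
def ray(c,px):
    K,d,R,t=cal(c); u=cv2.undistortPoints(np.array(px,float).reshape(-1,1,2),K,d).reshape(-1,2)
    return np.c_[u,np.ones(len(u))],R,t
def onz(c,px,z):   # pixels -> world on plane z
    r,R,t=ray(c,px); o=-R.T@t; v=r@R; return o+v*((z-o[2])/v[:,2])[:,None]
def dep(c,px,D):   # pixels with depth -> world
    px=np.array(px).reshape(-1,2); r,R,t=ray(c,px); z=D[px[:,1].astype(int),px[:,0].astype(int)]
    return (r*z[:,None]-t)@R
def proj(c,P):
    K,d,R,t=cal(c); return cv2.projectPoints(np.array(P,float).reshape(-1,1,3),cv2.Rodrigues(R)[0],t,K,d)[0].reshape(-1,2)
def mpts(c,m,D):
    ys,xs=np.nonzero(m&(D>0)); return dep(c,np.c_[xs,ys],D)
E
python3 - <<'E'
from h import *
for c in('top','side'):
    I,D=viewer.get_image(c); save(c+'0.png',I,1.4); np.savez(c+'0.npz',I=I,D=D)
    K,d,R,t=cal(c); print(c,'cam at',-R.T@t,'fx',K[0,0])
    for n in ('gap_block','blade_mid','packer_thin_mid','packer_mid_mid','packer_thick_mid'):
        for q in masks_of(c,n)[:5]:
            m=q['pixels'].astype(bool); P=mpts(c,m,D)
            if len(P)<10: continue
            (cx,cy),(w,h),a=cv2.minAreaRect(P[:,:2].astype(np.float32))
            print(c,n,round(q['score'],2),np.round(q['location']),m.sum(),'med',np.round(np.median(P,0)),'zmax',round(np.percentile(P[:,2],95),1),'rect',np.round([cx,cy,w,h,a],1))
print(get_obs())
E
```

```text
top cam at [ 234.96866939 -102.09736278 1767.26347652] fx 520.9596199051479
top gap_block 0.91 [153. 219.] 1038 med [531. 299.  33.] zmax 88.8 rect [539.6 316.4 135.   99.8  68.1]
top gap_block 0.7 [130. 165.] 990 med [709. 397.  31.] zmax 89.7 rect [721.7 412.  127.3 103.2  53.9]
top blade_mid 0.65 [364. 226.] 439 med [ 518. -405.    6.] zmax 13.3 rect [ 517.3 -406.   158.6   37.     8.1]
top blade_mid 0.62 [423. 208.] 446 med [ 578. -624.    6.] zmax 12.6 rect [ 578.6 -626.7  160.1   35.5   88.9]
top blade_mid 0.54 [355. 268.] 280 med [ 367. -365.   54.] zmax 65.5 rect [ 371.5 -376.2   89.1   43.4   73.4]
top packer_thin_mid 0.72 [214. 243.] 401 med [448. 107.   8.] zmax 15.7 rect [448.5 107.8  39.8 125.7  83.2]
top packer_thin_mid 0.58 [364. 224.] 482 med [ 514. -406.    6.] zmax 13.3 rect [ 517.1 -407.4  159.4   39.7    8. ]
top packer_mid_mid 0.74 [151. 257.] 304 med [399. 310.  33.] zmax 40.2 rect [400.8 311.6  60.6  60.3  52.3]
top packer_mid_mid 0.56 [322. 253.] 347 med [ 427. -268.   12.] zmax 19.9 rect [ 427.5 -268.    35.3  120.2   81. ]
top packer_mid_mid 0.47 [300. 258.]
[... 1018 characters left out ...]
0.4 rect [ 443.9 -129.8  126.4   63.1   10.8]
{'t': 0.6, 'qpos': array([ 1.18098240e+00,  4.23113088e-01,  1.62993825e+00,  4.00946281e-06,
        1.08859475e+00, -1.89792260e-02]), 'qvel': array([-0.0006174 ,  0.0017852 ,  0.00018268,  0.00171618, -0.00077579,
        0.00124463]), 'joint_torque': array([ 5.50970326e-04, -5.44303787e+01, -2.73927891e+01,  6.44523022e-02,
        1.71367679e-02, -3.19603441e-05]), 'ee_pos': array([226.44335503, 582.49274316, 190.85182721]), 'orientation': array([ 2.59288223e+00,  1.77380961e+00, -7.32191754e-05]), 'ft_force': array([ 0.02650343, -0.37197822, -0.42539709]), 'moment': array([ 0.00947108, -0.03700004,  0.00040243]), 'width': 87.90718797254699}
```

View pics/top0.png

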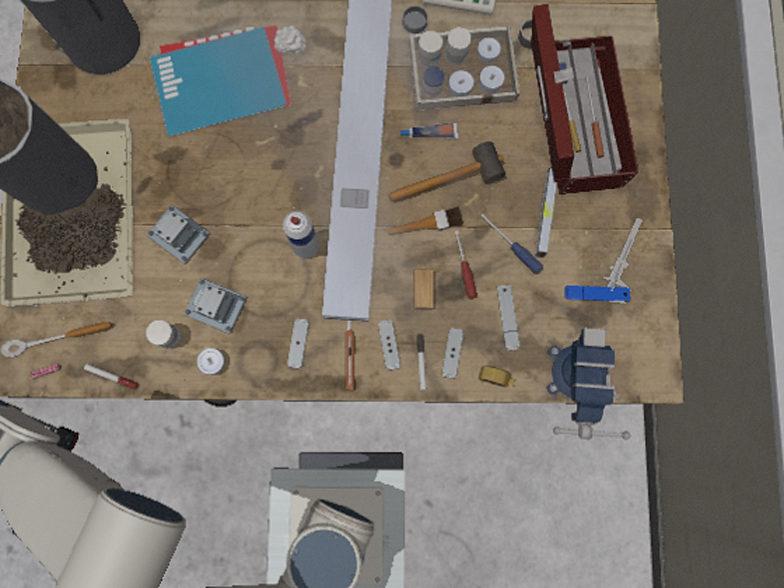

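View pics/side0.png

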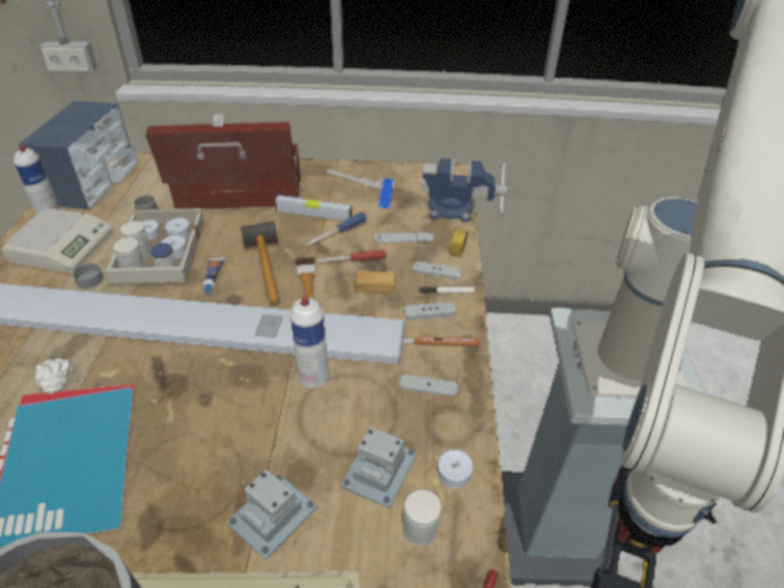

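Top picture (1.4x): two gap blocks, at (215,304) and (178,234). The right-hand one is (215,304), px (153,219). Packers: one dot (298,343), three dots (389,345), two dots (453,352). The grey blade is at (508,317) and the blue look-alike at (598,293). In both cases the description settles the choice: the two-dot packer px (322,253), the grey blade px (364,226) and the block px (153,219). Next I check them in a close crop and fit the poses.

```bash
cat > fit.py <<'E'
from h import *
from scipy.optimize import minimize
GB=[(-32,92,50,0,12),(-10,72,34,12,40),(0,50,34,40,84)]
def boxes(kind): return {'gb':GB,'blade':[(-80,80,17,0,6)],'packer':[(-60,60,17,0,12)]}[kind]
def sil(c,p,kind,s=4,dz=0):
    m=np.zeros((420*s,560*s),np.uint8); co,si=np.cos(p[2]),np.sin(p[2])
    for x0,x1,h,z0,z1 in boxes(kind):
        V=np.array([[x,y,z+dz] for x in(x0,x1) for y in(-h,h) for z in(z0,z1)],float)
        W=np.c_[p[0]+co*V[:,0]-si*V[:,1],p[1]+si*V[:,0]+co*V[:,1],V[:,2]]
        u=(proj(c,W)+.5)*s
        cv2.fillConvexPoly(m,cv2.convexHull(np.round(u*16).astype(np.int32)),1,shift=4)
    return m
def fit(cm,p0,kind,s=4,dz=0):   # cm: {cam:mask}
    big={c:cv2.resize(m.astype(np.float32),None,fx=s,fy=s,interpolation=cv2.INTER_LINEAR)>.5 for c,m in cm.items()}
    def cost(q):
        p=(q[0],q[1],q[2]/50); v=0
        for c,b in big.items():
            k=sil(c,p,kind,s,dz)>0; v+=1-(k&b).sum()/(k|b).sum()
        return v/len(big)
    q0=np.array([p0[0],p0[1],p0[2]*50]); S=np.vstack([q0]+[q0+d for d in np.diag([10,10,6.])])
    r=minimize(cost,q0,method='Nelder-Mead',options=dict(initial_simplex=S,xatol=.05,fatol=1e-5)); return r.x/[1,1,50],r.fun
def best(c,n,xy,rad=60):
    I,D=viewer.get_image(c)
    for q in masks_of(c,n):
        m=q['pixels'].astype(bool); P=mpts(c,m,D)
        if len(P)>10 and np.hypot(*(np.median(P,0)[:2]-xy))<rad: return m,I,D
    return None,I,D
E
python3 - <<'E'
from fit import *
for n,k,xy,yaws in (('gap_block','gb',(538,310),np.radians([-22,68,158,248])),('packer_mid_mid','packer',(427,-268),[np.radians(-9)]),('blade_mid','blade',(517,-406),np.radians([8,188]))):
    cm={}
    for c in('top','side'):
        m,I,D=best(c,n,xy); 
        if m is not None: cm[c]=m
    if k=='gb': np.savez('gbm.npz',**cm)
    for y in yaws:
        for sub in (cm,{'top':cm['top']},{'side':cm['side']}) if 'side' in cm else (cm,):
            p,f=fit(sub,(xy[0],xy[1],y),k); print(n,list(sub),np.round([p[0],p[1],np.degrees(p[2])],1),round(f,3))
T=np.load('top0.npz')['I'];S=np.load('side0.npz')['I']
r=lambda a,s:cv2.resize(a,(s[0],s[1]),interpolation=cv2.INTER_CUBIC)
save('crop1.png',np.vstack([np.hstack([r(T[190:250,120:190],(350,300)),r(S[300:365,235:305],(350,300))]),
  np.hstack([r(T[195:285,300:390],(300,300)),r(S[155:215,270:350],(400,300))])]))
# obstacles
D=np.load('top0.npz')['D']; ys,xs=np.mgrid[0:420,0:560]; P=dep('top',np.c_[xs.ravel(),ys.ravel()],D).reshape(420,560,3)
for v,u in ((150,245),(215,250),(165,215),(176,214),(210,302),(235,300)): print(u,v,np.round(P[v,u]))
E
```

```text
gap_block ['top', 'side'] [509.3 317.3  -8.2] 0.244
gap_block ['top'] [510.2 316.1  -6.8] 0.266
gap_block ['side'] [509.  317.9  -8.6] 0.221
gap_block ['top', 'side'] [527.6 283.4  67.9] 0.056
gap_block ['top'] [528.4 285.4  68.1] 0.042
gap_block ['side'] [526.3 281.1  67.5] 0.032Traceback (most recent call last):
  File "<stdin>", line 10, in <module>
  File "fit.py", line 21, in fit
    r=minimize(cost,q0,method='Nelder-Mead',options=dict(initial_simplex=S,xatol=.05,fatol=1e-5)); return r.x/[1,1,50],r.fun
    res = _minimize_neldermead(fun, x0, args, callback, bounds=bounds,
                               **options)
    fxc = func(xc)
    fx = function(np.copy(x), *(wrapper_args + args))
  File "fit.py", line 18, in cost
    k=sil(c,p,kind,s,dz)>0; v+=1-(k&b).sum()/(k|b).sum()
      ~~~^^^^^^^^^^^^^^^
  File "fit.py", line 10, in sil
    u=(proj(c,W)+.5)*s
       ~~~~^^^^^
  File "h.py", line 17, in proj
    K,d,R,t=cal(c); return cv2.projectPoints(np.array(P,float).reshape(-1,1,3),cv2.Rodrigues(R)[0],t,K,d)[0].reshape(-1,2)
            ~~~^^^
  File "h.py", line 6, in cal
    k=viewer.get_calibration(c); K=np.array([[k['fx'],0,k['cx']],[0,k['fy'],k['cy']],[0,0,1.]])
ValueError: time passes only in moves, steps and waits
```

```bash
python3 - <<'E'
import re
s=open('h.py').read()
s=s.replace("def cal(c):\n    k=viewer.get_calibration(c);","import functools\n@functools.lru_cache\ndef cal(c):\n    k=viewer.get_calibration(c);")
open('h.py','w').write(s)
E
python3 - <<'E'
from fit import *
for n,k,xy,yaws in (('gap_block','gb',(528,285),np.radians([68,248])),('packer_mid_mid','packer',(427,-268),[np.radians(-9)]),('blade_mid','blade',(517,-406),np.radians([8]))):
    cm={}
    for c in('top','side'):
        m,I,D=best(c,n,xy); 
        if m is not None: cm[c]=m
    if k=='gb': np.savez('gbm.npz',**cm)
    for y in yaws:
        for sub in (cm,{'top':cm['top']},{'side':cm['side']}) if 'side' in cm else (cm,):
            p,f=fit(sub,(xy[0],xy[1],y),k); print(n,list(sub),np.round([p[0],p[1],np.degrees(p[2])],1),round(f,3))
T=np.load('top0.npz')['I'];S=np.load('side0.npz')['I']
r=lambda a,s:cv2.resize(a,(s[0],s[1]),interpolation=cv2.INTER_CUBIC)
save('crop1.png',np.vstack([np.hstack([r(T[190:250,120:190],(350,300)),r(S[300:365,235:305],(350,300))]),
  np.hstack([r(T[195:285,300:390],(300,300)),r(S[155:215,270:350],(400,300))])]))
D=np.load('top0.npz')['D']; ys,xs=np.mgrid[0:420,0:560]; P=dep('top',np.c_[xs.ravel(),ys.ravel()],D).reshape(420,560,3)
for v,u in ((150,245),(215,250),(165,215),(176,214),(210,302),(235,300)): print(u,v,np.round(P[v,u]))
E
```

```text
gap_block ['top', 'side'] [528.2 283.6  69.1] 0.066
gap_block ['top'] [528.8 285.8  68.9] 0.036
gap_block ['side'] [526.7 279.6  68.8] 0.057
gap_block ['top', 'side'] [548.9 338.  249.6] 0.091
gap_block ['top'] [550.4 341.9 249.1] 0.036
gap_block ['side'] [548.1 333.9 248.3] 0.072
packer_mid_mid ['top', 'side'] [ 428.5 -270.9   -8.7] 0.169
packer_mid_mid ['top'] [ 428.7 -268.1  -10.6] 0.112
packer_mid_mid ['side'] [ 427.9 -275.4   -6.9] 0.079
blade_mid ['top', 'side'] [ 516.9 -407.5    6.7] 0.229
blade_mid ['top'] [ 519.  -405.3    7.2] 0.118
blade_mid ['side'] [ 517.1 -415.1    7.9] 0.09
245 150 [780.   0.  21.]
250 215 [548. -21.  30.]
215 165 [673.  82. 208.]
214 176 [661.  94. 117.]
302 210 [ 567. -198.   32.]
300 235 [ 486. -192.   -3.]
```

View pics/crop1.png

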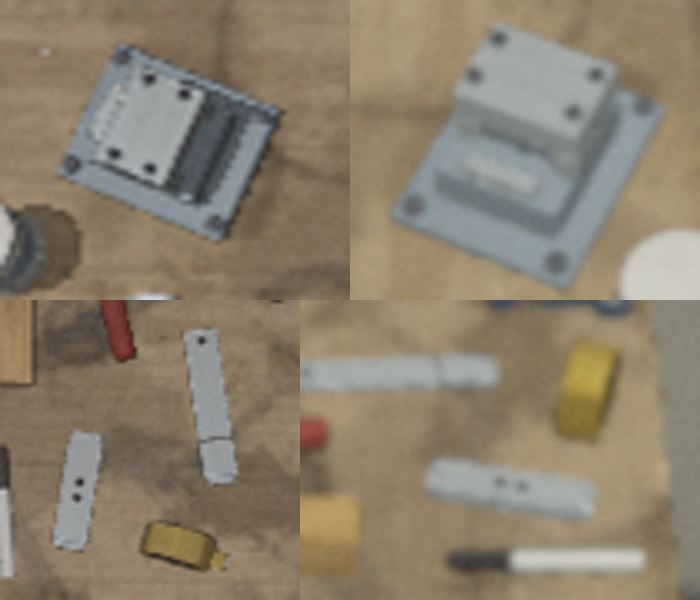

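The crops show the back stop as a light ridge on the bed on the +y side of the bridge, so the mouth faces -y and the block's yaw is about 69°. The packer has two dots. The blade's dot is at its far end and its nose points towards the robot, so its yaw is about 187°. Next I compute the moves.

```bash
cat > plan.py <<'E'
import sys; from h import *
x,y,z,yaw=map(float,sys.argv[1:5]); o=get_obs(); R=cv2.Rodrigues(np.array(o['orientation']))[0]
cy=np.degrees(np.arctan2(R[1,0],R[0,0])); d=R.T@(np.array([x,y,z])-o['ee_pos'])/10
az=-((yaw-cy+180)%360-180); print('now',np.round(o['ee_pos'],1),'yaw',round(cy,2),'tilt',np.round(R[:2,2],4),'w',round(o['width'],1),'F',np.round(o['ft_force'],1),'q',np.round(o['qpos'],2),'t',round(o['t'],2))
print('shift cm (tool, before turning)',np.round(d,2),'az',round(az,2))
a=np.radians(-az);Rz=np.array([[np.cos(a),-np.sin(a),0],[np.sin(a),np.cos(a),0],[0,0,1]])@R
print('shift cm (after turning)',np.round(Rz.T@(np.array([x,y,z])-o['ee_pos'])/10,2))
E
python3 plan.py 459.6 -273.8 100 80.5
```

```text
now [226.5 582.5 190.9] yaw 68.75 tilt [0. 0.] w 87.8 F [0.6 0.3 1. ] q [ 1.18  0.42  1.63  0.    1.09 -0.02] t 1.4
shift cm (tool, before turning) [-71.36  52.76   9.09] az -11.75
shift cm (after turning) [-80.61  37.13   9.08]
```

```bash
python3 -m inch '[{"az":-5.9,"jaw":0.6},{"az":-5.85},{"tx":-5,"ty":2.3},{"tx":-5,"ty":2.3},{"tx":-5,"ty":2.3},{"tx":-5,"ty":2.3},{"tx":-5,"ty":2.3},{"tx":-5,"ty":2.3},{"tx":-5,"ty":2.3},{"tx":-5,"ty":2.3},{"tx":-5,"ty":2.3},{"tx":-5,"ty":2.3}]'; python3 -m inch '[{"tx":-5,"ty":2.3},{"tx":-5,"ty":2.3},{"tx":-5,"ty":2.3},{"tx":-5,"ty":2.3},{"tx":-5,"ty":2.3},{"tx":-5,"ty":2.3},{"tz":3},{"tz":3},{"tz":3}]'; python3 plan.py 459.6 -273.8 60 80.5
```

```text
now [226.5 582.5 190.9] yaw 68.75 tilt [0. 0.] w 87.8 F [0.6 0.3 1. ] q [ 1.18  0.42  1.63  0.    1.09 -0.02] t 1.4
shift cm (tool, before turning) [-71.37  52.76  13.09] az -11.75
shift cm (after turning) [-80.61  37.13  13.08]$[0]: bad value
$[0]: bad value
```

```bash
python3 -m inch '[{"tx":0,"ty":0,"tz":0,"ax":0,"ay":0,"az":-5.9,"jaw":0.6},{"tx":0,"ty":0,"tz":0,"ax":0,"ay":0,"az":-5.85,"jaw":0.6},{"tx":-5,"ty":2.3,"tz":0,"ax":0,"ay":0,"az":0,"jaw":0.6},{"tx":-5,"ty":2.3,"tz":0,"ax":0,"ay":0,"az":0,"jaw":0.6},{"tx":-5,"ty":2.3,"tz":0,"ax":0,"ay":0,"az":0,"jaw":0.6},{"tx":-5,"ty":2.3,"tz":0,"ax":0,"ay":0,"az":0,"jaw":0.6},{"tx":-5,"ty":2.3,"tz":0,"ax":0,"ay":0,"az":0,"jaw":0.6},{"tx":-5,"ty":2.3,"tz":0,"ax":0,"ay":0,"az":0,"jaw":0.6},{"tx":-5,"ty":2.3,"tz":0,"ax":0,"ay":0,"az":0,"jaw":0.6},{"tx":-5,"ty":2.3,"tz":0,"ax":0,"ay":0,"az":0,"jaw":0.6},{"tx":-5,"ty":2.3,"tz":0,"ax":0,"ay":0,"az":0,"jaw":0.6},{"tx":-5,"ty":2.3,"tz":0,"ax":0,"ay":0,"az":0,"jaw":0.6}]'; python3 plan.py 459.6 -273.8 60 80.5
```

```text
t: 2.9
ee_pos: [371.3, 49.8, 191.3]
orientation: [2.397, 2.03, 0.002]
ft_force: [-0.0, -0.1, -1.0]
width: 52.6
now [371.3  49.8 191.3] yaw 80.52 tilt [0.0014 0.0002] w 52.6 F [-0.  -0.1 -1. ] q [ 0.1   0.04  2.14  0.    0.96 -1.3 ] t 2.9
shift cm (tool, before turning) [-30.46  14.02  13.14] az 0.02
shift cm (after turning) [-30.46  14.03  13.14]
```

```bash
python3 -m inch '[{"tx":-5,"ty":2.3,"tz":0,"ax":0,"ay":0,"az":0,"jaw":0.6},{"tx":-5,"ty":2.3,"tz":0,"ax":0,"ay":0,"az":0,"jaw":0.6},{"tx":-5,"ty":2.3,"tz":0,"ax":0,"ay":0,"az":0,"jaw":0.6},{"tx":-5,"ty":2.3,"tz":0,"ax":0,"ay":0,"az":0,"jaw":0.6},{"tx":-5,"ty":2.4,"tz":0,"ax":0,"ay":0,"az":0,"jaw":0.6},{"tx":-5,"ty":2.4,"tz":4,"ax":0,"ay":0,"az":0,"jaw":0.6},{"tx":0,"ty":0,"tz":5,"ax":0,"ay":0,"az":0,"jaw":0.6},{"tx":0,"ty":0,"tz":4,"ax":0,"ay":0,"az":0,"jaw":0.6},{"tx":0,"ty":0,"tz":0,"ax":0,"ay":0,"az":0,"jaw":0.6}]'; python3 plan.py 459.6 -273.8 2 80.5
python3 - <<'E'
from h import *
I,D=viewer.get_image('side'); J,_=viewer.get_image('top')
r=lambda a,s:cv2.resize(a,s,interpolation=cv2.INTER_CUBIC)
save('g1.png',np.hstack([r(J[215:285,285:355],(400,400)),r(I[150:220,275:345],(400,400))]))
E
```

```text
t: 4.03
ee_pos: [455.9, -261.9, 61.9]
orientation: [-2.394, -2.026, 0.003]
ft_force: [0.4, 0.6, 0.0]
width: 52.6
now [ 455.9 -261.9   61.9] yaw 80.48 tilt [-0.0053  0.0032] w 52.6 F [0.4 0.6 0. ] q [-0.54  0.47  1.93 -0.    0.75 -1.95] t 4.03
shift cm (tool, before turning) [-1.13  0.6   5.98] az -0.02
shift cm (after turning) [-1.13  0.6   5.98]
```

View pics/g1.png

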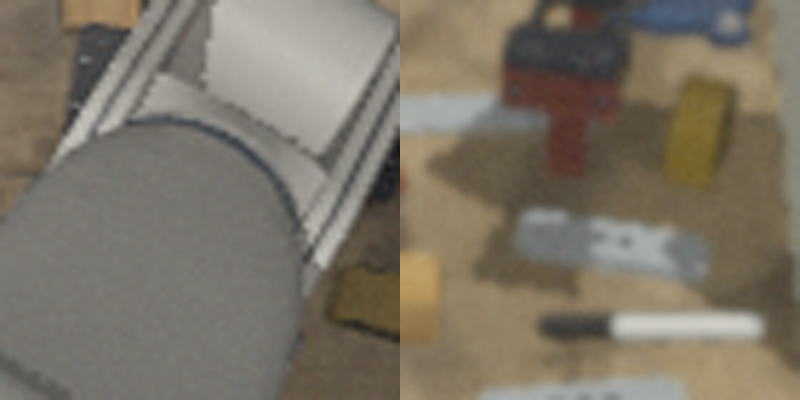

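The top view is blocked by the arm. In the side view the open fingers hang above and behind the two-dot packer, whose dots are near (625,240), with nothing else in the way. Now I correct the sideways position, lower and close.

```bash
python3 -m inch '[{"tx":-1.1,"ty":0.6,"tz":0,"ax":0,"ay":0,"az":0,"jaw":0.6},{"tx":0,"ty":0,"tz":0,"ax":0,"ay":0,"az":0,"jaw":0.6},{"tx":0,"ty":0,"tz":2,"ax":0,"ay":0,"az":0,"jaw":0.6},{"tx":0,"ty":0,"tz":2,"ax":0,"ay":0,"az":0,"jaw":0.6},{"tx":0,"ty":0,"tz":0,"ax":0,"ay":0,"az":0,"jaw":0.6}]'; python3 plan.py 459.6 -273.8 2 80.5
```

```text
t: 4.75
ee_pos: [461.7, -274.6, 24.1]
orientation: [-2.397, -2.029, 0.001]
ft_force: [-0.1, -0.3, -0.8]
width: 52.6
now [ 461.7 -274.6   24.1] yaw 80.5 tilt [-0.0012  0.0007] w 52.6 F [-0.1 -0.3 -0.8] q [-0.56  0.55  1.92 -0.    0.68 -1.96] t 4.75
shift cm (tool, before turning) [ 0.04 -0.21  2.21] az -0.0
shift cm (after turning) [ 0.04 -0.21  2.21]
```

```bash
python3 -m inch '[{"tx":0,"ty":-0.2,"tz":1.2,"ax":0,"ay":0,"az":0,"jaw":0.6},{"tx":0,"ty":0,"tz":0.7,"ax":0,"ay":0,"az":0,"jaw":0.6},{"tx":0,"ty":0,"tz":0,"ax":0,"ay":0,"az":0,"jaw":0.6},{"tx":0,"ty":0,"tz":0,"ax":0,"ay":0,"az":0,"jaw":0.6}]'; python3 plan.py 459.6 -273.8 2 80.5
```

```text
t: 5.25
ee_pos: [460.4, -274.6, 5.5]
orientation: [2.397, 2.03, 0.0]
ft_force: [-0.7, 0.2, -0.0]
width: 52.7
now [ 460.4 -274.6    5.5] yaw 80.51 tilt [ 0.0003 -0.0002] w 52.7 F [-0.7  0.2 -0. ] q [-0.56  0.58  1.92 -0.    0.64 -1.97] t 5.25
shift cm (tool, before turning) [ 0.06 -0.09  0.35] az 0.01
shift cm (after turning) [ 0.06 -0.09  0.35]
```

```bash
python3 -m inch '[{"tx":0,"ty":0,"tz":0.3,"ax":0,"ay":0,"az":0,"jaw":0.6},{"tx":0,"ty":0,"tz":0,"ax":0,"ay":0,"az":0,"jaw":0.6},{"tx":0,"ty":0,"tz":0,"ax":0,"ay":0,"az":0,"jaw":0},{"tx":0,"ty":0,"tz":0,"ax":0,"ay":0,"az":0,"jaw":0},{"tx":0,"ty":0,"tz":0,"ax":0,"ay":0,"az":0,"jaw":0},{"tx":0,"ty":0,"tz":0,"ax":0,"ay":0,"az":0,"jaw":0},{"tx":0,"ty":0,"tz":0,"ax":0,"ay":0,"az":0,"jaw":0}]'; python3 plan.py 459.6 -273.8 2 80.5
```

```text
t: 6.12
ee_pos: [460.2, -274.5, 2.3]
orientation: [2.398, 2.03, 0.0]
ft_force: [-1.1, -0.0, 0.2]
width: 6.4
now [ 460.2 -274.5    2.3] yaw 80.5 tilt [ 0. -0.] w 6.4 F [-1.1 -0.   0.2] q [-0.56  0.59  1.92 -0.    0.63 -1.97] t 6.12
shift cm (tool, before turning) [ 0.06 -0.07  0.03] az 0.0
shift cm (after turning) [ 0.06 -0.07  0.03]
```

Run:
```python
from h import *
I,D=viewer.get_image('side'); o=get_obs(); u=proj('side',[o['ee_pos'],[428,-268,12],[400,-263,12],[480,-276,12]]); print(u, o['width'])
for q in u: cv2.circle(I,tuple(np.round(q).astype(int)),1,(255,0,255),-1)
save('g2.png',I[140:220,270:350],7)
```

```text
[[302.84739662 192.82162648]
 [311.98161292 192.32674037]
 [319.83987474 193.58462709]
 [297.48848186 190.23899738]] 2.289169653995982
```

View pics/g2.png

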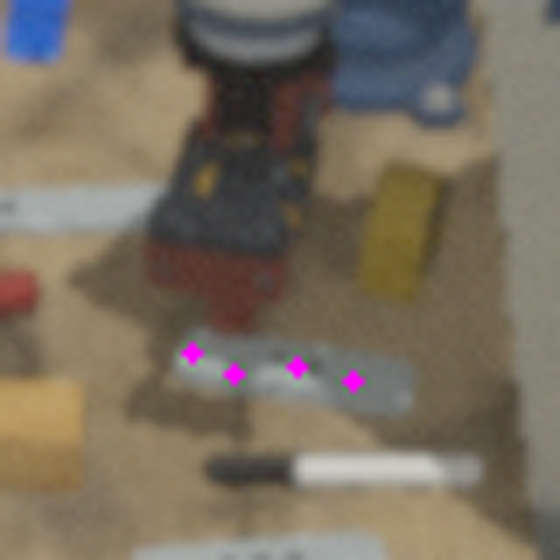

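```bash
python3 - <<'E'
from h import *
I,D=viewer.get_image('side')
for u,v in((303,184),(303,182),(302,178),(305,178),(306,172),(305,168),(306,160),(303,188),(313,191),(290,167)): print(u,v,np.round(dep('side',[[u,v]],D)),I[v,u])
print(proj('side',[[460,-274,z] for z in (0,20,40,60,80,120)]).round(1).tolist())
E
python3 plan.py 460 -274 100 80.5
```

```text
303 184 [[ 462. -266.   50.]] [95 61 49]
303 182 [[ 463. -265.   59.]] [90 55 48]
302 178 [[ 469. -191.  134.]] [86 50 42]
305 178 [[ 459. -197.  131.]] [88 59 50]
306 172 [[ 458. -193.  158.]] [61 63 65]
305 168 [[ 461. -211.  161.]] [59 61 64]
306 160 [[ 458. -261.  157.]] [64 59 50]
303 188 [[ 460. -287.   14.]] [104 102  98]
313 191 [[ 424. -277.   11.]] [107 111 107]
290 167 [[ 511. -422.    6.]] [164 166 163]
[[302.9, 193.4], [303.2, 189.1], [303.5, 184.8], [303.8, 180.3], [304.1, 175.8], [304.7, 166.6]]
now [ 460.2 -274.5    2.3] yaw 80.51 tilt [-0.  0.] w 0.6 F [ 0.1  0.8 -0.7] q [-0.56  0.59  1.92  0.    0.63 -1.97] t 6.22
shift cm (tool, before turning) [ 0.04 -0.03 -9.77] az 0.01
shift cm (after turning) [ 0.04 -0.03 -9.77]
```

Run:
```python
from h import *
I,D=viewer.get_image('side')
for v in range(176,198): print(v,[tuple(np.round(dep('side',[[u,v]],D)[0]).astype(int).tolist()) for u in(300,303,306)],I[v,303])
Jt,Dt=viewer.get_image('top')
save('g3.png',np.hstack([cv2.resize(Jt[150:300,260:410],(560,560)),]))
```

```text
176 [(476, -187, 146), (467, -186, 147), (457, -187, 147)] [68 51 46]
177 [(476, -198, 133), (466, -194, 136), (457, -185, 144)] [81 54 50]
178 [(476, -197, 130), (466, -194, 133), (456, -193, 134)] [90 56 48]
179 [(476, -194, 128), (466, -196, 127), (456, -192, 130)] [85 55 47]
180 [(475, -199, 120), (465, -195, 124), (456, -190, 128)] [87 55 47]
181 [(475, -193, 120), (465, -196, 118), (456, -192, 122)] [92 58 47]
182 [(473, -272, 54), (463, -265, 59), (455, -197, 114)] [93 57 51]
183 [(473, -268, 52), (462, -269, 52), (452, -265, 55)] [87 55 44]
184 [(473, -268, 48), (462, -266, 50), (452, -265, 51)] [87 54 45]
185 [(472, -272, 40), (462, -267, 44), (451, -264, 48)] [92 58 49]
186 [(472, -268, 38), (462, -263, 44), (451, -265, 42)] [98 65 57]
187 [(471, -289, 17), (461, -292, 15), (451, -264, 39)] [103  87  83]
188 [(471, -290, 12), (460, -290, 12), (450, -285, 17)] [111 106 103]
189 [(471, -283, 13), (460, -281, 15), (450, -283, 14)] [112 112 109]
190 [(471, -280, 10), (460, -277, 14), (449, -279, 13)] [111 117 112]
191 [(471, -272, 12), (460, -274, 11), (449, -275, 11)] [119 123 121]
192 [(471, -264, 14), (460, -266, 13), (450, -264, 15)] [118 122 120]
193 [(471, -261, 12), (460, -261, 13), (449, -262, 13)] [119 123 121]
194 [(470, -266, 4), (460, -259, 10), (449, -260, 10)] [116 120 118]
195 [(470, -264, 0), (502, 896, 982), (449, -258, 6)] [113 113 107]
196 [(470, -255, 3), (459, -257, 2), (449, -259, 1)] [104 102  87]
197 [(470, -250, 3), (459, -255, -1), (449, -257, -2)] [99 89 71]
```

Side depth shows the closed fingers ending at z≈40 while the state says 2.3. The body also starts at z≈117 instead of 82. So the real tip is about 37 mm higher than reported, and the jaws shut above the packer without touching it. I'll open, go lower in steps, and find the bench by force.

```bash
python3 -m inch '[{"tx":0,"ty":0,"tz":0,"ax":0,"ay":0,"az":0,"jaw":0.6},{"tx":0,"ty":0,"tz":0,"ax":0,"ay":0,"az":0,"jaw":0.6},{"tx":0,"ty":0,"tz":0,"ax":0,"ay":0,"az":0,"jaw":0.6},{"tx":0,"ty":0,"tz":0,"ax":0,"ay":0,"az":0,"jaw":0.6},{"tx":0,"ty":0,"tz":1,"ax":0,"ay":0,"az":0,"jaw":0.6},{"tx":0,"ty":0,"tz":1,"ax":0,"ay":0,"az":0,"jaw":0.6},{"tx":0,"ty":0,"tz":0.5,"ax":0,"ay":0,"az":0,"jaw":0.6},{"tx":0,"ty":0,"tz":0,"ax":0,"ay":0,"az":0,"jaw":0.6},{"tx":0,"ty":0,"tz":0,"ax":0,"ay":0,"az":0,"jaw":0.6},{"tx":0,"ty":0,"tz":0,"ax":0,"ay":0,"az":0,"jaw":0.6}]'
python3 - <<'E'
from h import *
I,D=viewer.get_image('side'); J=I[140:220,270:350]
save('g4.png',J,7)
for v in range(176,198): print(v,[tuple(np.round(dep('side',[[u,v]],D)[0]).astype(int).tolist()) for u in(300,303,306)],I[v,303])
E
```

```text
t: 7.58
ee_pos: [460.4, -274.6, -22.4]
orientation: [2.397, 2.03, 0.0]
ft_force: [0.7, 0.4, -1.0]
width: 52.7
176 [(476, -203, 133), (466, -201, 135), (456, -206, 132)] [65 64 65]
177 [(476, -195, 135), (466, -198, 133), (456, -198, 134)] [61 65 67]
178 [(476, -193, 133), (466, -192, 134), (456, -192, 134)] [63 62 67]
179 [(476, -186, 134), (466, -187, 134), (456, -188, 133)] [68 68 70]
180 [(475, -187, 129), (466, -188, 129), (456, -184, 132)] [59 59 62]
181 [(475, -188, 124), (465, -191, 123), (456, -185, 128)] [58 56 54]
182 [(475, -192, 117), (465, -188, 121), (456, -187, 122)] [71 51 49]
183 [(475, -198, 108), (465, -185, 119), (455, -187, 118)] [86 54 46]
184 [(475, -193, 108), (465, -195, 107), (455, -192, 110)] [90 56 50]
185 [(474, -191, 105), (464, -191, 106), (455, -191, 106)] [90 61 54]
186 [(474, -197, 96), (464, -194, 99), (454, -196, 98)] [91 57 50]
187 [(474, -197, 92), (464, -196, 93), (454, -194, 95)] [90 55 46]
188 [(473, -236, 55), (462, -237, 55), (454, -192, 93)] [90 56 48]
189 [(472, -240, 48), (462, -240, 49), (449, -286, 12)] [89 61 53]
190 [(472, -237, 46), (462, -240, 44), (450, -275, 16)] [89 58 53]
191 [(472, -244, 36), (461, -244, 36), (450, -272, 14)] [87 58 53]
192 [(471, -243, 32), (461, -241, 34), (450, -265, 14)] [84 56 47]
193 [(471, -245, 26), (461, -237, 33), (449, -262, 13)] [85 55 47]
194 [(471, -239, 26), (461, -241, 25), (449, -263, 7)] [85 58 50]
195 [(471, -242, 19), (460, -241, 20), (449, -264, 2)] [90 62 55]
196 [(471, -246, 11), (460, -242, 15), (449, -255, 4)] [89 59 50]
197 [(470, -251, 2), (459, -255, -1), (449, -252, 2)] [87 65 50]
```

View pics/g4.png

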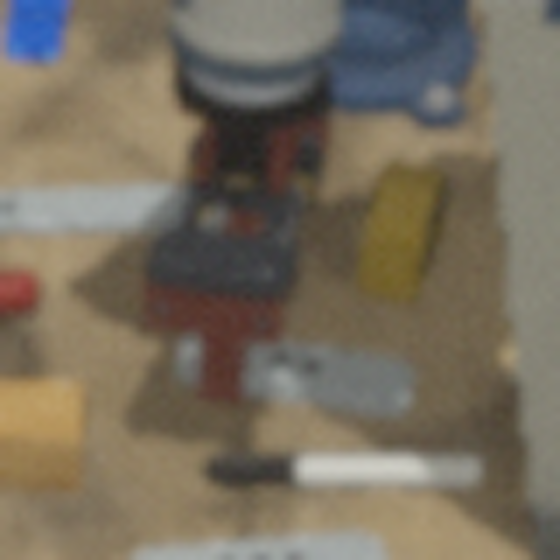

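The near finger now stands in front of the packer at (222,370) in the crop, and its tip is at about z=13. The packer lies between the jaws with the dots beside the finger. I'll keep lowering gently.

```bash
python3 -m inch '[{"tx":0,"ty":0,"tz":0.5,"ax":0,"ay":0,"az":0,"jaw":0.6},{"tx":0,"ty":0,"tz":0.4,"ax":0,"ay":0,"az":0,"jaw":0.6},{"tx":0,"ty":0,"tz":0,"ax":0,"ay":0,"az":0,"jaw":0.6},{"tx":0,"ty":0,"tz":0,"ax":0,"ay":0,"az":0,"jaw":0.6}]'|egrep 'pos|force'; python3 -m inch '[{"tx":0,"ty":0,"tz":0.1,"ax":0,"ay":0,"az":0,"jaw":0.6},{"tx":0,"ty":0,"tz":0,"ax":0,"ay":0,"az":0,"jaw":0.6}]'|egrep 'pos|force';  python3 -m inch '[{"tx":0,"ty":0,"tz":0.1,"ax":0,"ay":0,"az":0,"jaw":0.6},{"tx":0,"ty":0,"tz":0,"ax":0,"ay":0,"az":0,"jaw":0.6}]'|egrep 'pos|force'
```

```text
ee_pos: [460.2, -274.5, -31.4]
ft_force: [-0.9, 1.1, 6.4]
ee_pos: [460.2, -274.5, -31.5]
ft_force: [-3.5, 2.0, 18.3]
ee_pos: [460.3, -274.5, -31.6]
ft_force: [-7.2, 3.9, 29.6]
```

Bench contact comes at reported z = -31.3, so true height is reported z plus 31.3. I'll back off and grip.

```bash
python3 -m inch '[{"tx":0,"ty":0,"tz":-0.4,"ax":0,"ay":0,"az":0,"jaw":0.6},{"tx":0,"ty":0,"tz":0,"ax":0,"ay":0,"az":0,"jaw":0.6},{"tx":0,"ty":0,"tz":0,"ax":0,"ay":0,"az":0,"jaw":0.6}]'|egrep 'pos|force';python3 -m inch '[{"tx":0,"ty":0,"tz":0,"ax":0,"ay":0,"az":0,"jaw":0},{"tx":0,"ty":0,"tz":0,"ax":0,"ay":0,"az":0,"jaw":0},{"tx":0,"ty":0,"tz":0,"ax":0,"ay":0,"az":0,"jaw":0},{"tx":0,"ty":0,"tz":0,"ax":0,"ay":0,"az":0,"jaw":0},{"tx":0,"ty":0,"tz":0,"ax":0,"ay":0,"az":0,"jaw":0}]'; python3 plan.py 460 -274 120 80.5
```

```text
ee_pos: [460.0, -274.4, -30.1]
ft_force: [0.2, -0.1, 0.4]
t: 9.62
ee_pos: [460.1, -274.4, -29.7]
orientation: [-2.398, -2.03, 0.0]
ft_force: [-0.4, -0.0, -0.9]
width: 33.6
now [ 460.1 -274.4  -29.7] yaw 80.51 tilt [-0.0001  0.0001] w 33.6 F [-0.4 -0.  -0.9] q [-0.56  0.65  1.92  0.    0.57 -1.97] t 9.62
shift cm (tool, before turning) [  0.04  -0.02 -14.97] az 0.01
shift cm (after turning) [  0.04  -0.02 -14.97]
```

Gripped at 33.6 mm. Now lift.

```bash
python3 -m inch '[{"tx":0,"ty":0,"tz":-2,"ax":0,"ay":0,"az":0,"jaw":0},{"tx":0,"ty":0,"tz":-5,"ax":0,"ay":0,"az":0,"jaw":0},{"tx":0,"ty":0,"tz":-5,"ax":0,"ay":0,"az":0,"jaw":0},{"tx":2,"ty":-0.5,"tz":0,"ax":0,"ay":0,"az":0,"jaw":0},{"tx":5,"ty":-0.5,"tz":0,"ax":0,"ay":0,"az":0,"jaw":0},{"tx":5,"ty":-0.5,"tz":0,"ax":0,"ay":0,"az":0,"jaw":0},{"tx":5,"ty":-0.5,"tz":0,"ax":0,"ay":0,"az":0,"jaw":0},{"tx":5,"ty":-0.5,"tz":0,"ax":0,"ay":0,"az":0,"jaw":0},{"tx":5,"ty":-0.5,"tz":0,"ax":0,"ay":0,"az":0,"jaw":0},{"tx":5,"ty":-0.5,"tz":0,"ax":0,"ay":0,"az":0,"jaw":0},{"tx":5,"ty":-0.5,"tz":0,"ax":0,"ay":0,"az":0,"jaw":0},{"tx":5,"ty":-0.5,"tz":0,"ax":0,"ay":0,"az":0,"jaw":0}]'; python3 -m inch '[{"tx":2.5,"ty":-0.3,"tz":0,"ax":0,"ay":0,"az":0,"jaw":0},{"tx":0,"ty":0,"tz":0,"ax":0,"ay":0,"az":10,"jaw":0},{"tx":0,"ty":0,"tz":0,"ax":0,"ay":0,"az":10,"jaw":0},{"tx":0,"ty":0,"tz":0,"ax":0,"ay":0,"az":10,"jaw":0},{"tx":0,"ty":0,"tz":0,"ax":0,"ay":0,"az":10,"jaw":0},{"tx":0,"ty":0,"tz":0,"ax":0,"ay":0,"az":10,"jaw":0},{"tx":0,"ty":0,"tz":0,"ax":0,"ay":0,"az":10,"jaw":0},{"tx":0,"ty":0,"tz":0,"ax":0,"ay":0,"az":10,"jaw":0},{"tx":0,"ty":0,"tz":0,"ax":0,"ay":0,"az":10,"jaw":0},{"tx":0,"ty":0,"tz":0,"ax":0,"ay":0,"az":10,"jaw":0},{"tx":0,"ty":0,"tz":0,"ax":0,"ay":0,"az":10,"jaw":0},{"tx":0,"ty":0,"tz":0,"ax":0,"ay":0,"az":1.5,"jaw":0}]'; python3 plan.py 487 176 31 -21
```

```text
t: 11.12
ee_pos: [483.4, 148.9, 89.0]
orientation: [-2.397, -2.03, 0.003]
ft_force: [0.7, -0.0, -1.4]
width: 33.5
t: 12.62
ee_pos: [484.7, 172.3, 89.1]
orientation: [3.088, -0.571, -0.004]
ft_force: [-0.1, -0.4, -1.1]
width: 33.7
now [484.7 172.3  89.1] yaw -20.96 tilt [-0.0024 -0.0008] w 33.7 F [-0.1 -0.4 -1.1] q [0.32 0.41 1.94 0.   0.79 0.68] t 12.62
shift cm (tool, before turning) [ 0.09 -0.44  5.81] az 0.04
shift cm (after turning) [ 0.09 -0.44  5.81]
```

```bash
python3 -m inch '[{"tx":0,"ty":0,"tz":4,"ax":0,"ay":0,"az":0,"jaw":0},{"tx":0,"ty":0,"tz":3.4,"ax":0,"ay":0,"az":0,"jaw":0},{"tx":0,"ty":0,"tz":0,"ax":0,"ay":0,"az":0,"jaw":0},{"tx":0,"ty":0,"tz":0,"ax":0,"ay":0,"az":0,"jaw":0},{"tx":0,"ty":0,"tz":0,"ax":0,"ay":0,"az":0,"jaw":0}]'; python3 plan.py 487 176 12 -21
python3 - <<'E'
from fit import *
r=lambda a,s:cv2.resize(a,s,interpolation=cv2.INTER_CUBIC)
T,Dt=viewer.get_image('top'); S,Ds=viewer.get_image('side'); np.savez('n1.npz',T=T,Dt=Dt,S=S,Ds=Ds)
for c,I,n in (('top',T,'packer_mid_mid'),('side',S,'packer_mid_mid'),('side',S,'gap_block'),('top',T,'gap_block')):
    D=Dt if c=='top' else Ds
    for q in masks_of(c,n):
        m=q['pixels'].astype(bool); P=mpts(c,m,D)
        print(c,n,round(q['score'],2),np.round(q['location']),m.sum(),np.round(np.median(P,0)) if len(P) else '')
save('n1.png',np.hstack([r(T[190:270,120:200],(400,400)),r(S[285:365,240:320],(400,400))]))
E
```

```text
t: 13.25
ee_pos: [487.2, 172.7, 17.6]
orientation: [-3.088, 0.571, -0.003]
ft_force: [-0.9, -0.2, -0.9]
width: 34.0
now [487.2 172.7  17.6] yaw -20.96 tilt [0.0021 0.0007] w 34.0 F [-0.9 -0.2 -0.9] q [0.32 0.54 1.96 0.   0.63 0.68] t 13.25
shift cm (tool, before turning) [-0.14 -0.3   0.56] az 0.04
shift cm (after turning) [-0.14 -0.3   0.56]
top packer_mid_mid 0.64 [141. 217.] 308 [538. 345.  24.]
side packer_mid_mid 0.63 [285. 294.] 448 [500. 216.  60.]
side gap_block 0.72 [193. 364.] 2140 [713. 428.  39.]
side gap_block 0.59 [270. 331.] 1806 [536. 329.  39.]
top gap_block 0.75 [141. 218.] 305 [538. 348.  21.]
top gap_block 0.65 [131. 169.] 911 [708. 398.  38.]
```

View pics/n1.png

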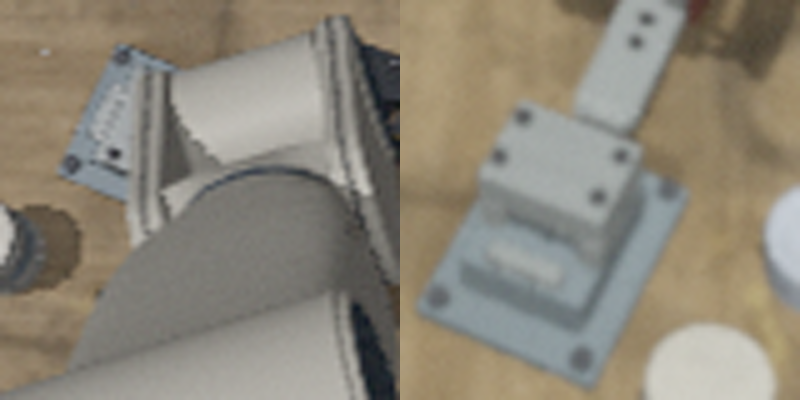

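The side view shows the held packer straight in front of the mouth, with its dots at px (289,289) and (287,293). The four bridge screws are at px (265,308), (260,316), (284,316) and (279,324). I'll measure packer against bridge from these marks in the same picture.

```bash
cat > marks.py <<'E'
from h import *
def blob(I,p,r=2.5):
    g=255-I.mean(2).astype(float); x0,y0=p
    for _ in range(6):
        ys,xs=np.mgrid[int(y0)-4:int(y0)+6,int(x0)-4:int(x0)+6]; w=g[ys,xs]
        k=np.hypot(xs-x0,ys-y0)<r+.5; ring=np.hypot(xs-x0,ys-y0); bg=np.median(w[(ring>=r)&(ring<r+1.6)])
        v=np.clip(w-bg,0,None)*k; x0,y0=(xs*v).sum()/v.sum(),(ys*v).sum()/v.sum()
    return x0,y0
def bridge(c,I,pts,z=88):
    b=[blob(I,p) for p in pts]; W=onz(c,b,z)[:,:2]; return np.array(b),W   # order: A B C D, A-B along x dir edges
E
python3 - <<'E'
from marks import *
o=get_obs()
S0=np.load('side0.npz')['I']; T0=np.load('top0.npz')['I']; S=np.load('n1.npz')['S']
sp=[(264.6,308.4),(260,316.4),(284,316.4),(279.4,324.2)]  # front-left.. order in side
for nm,c,I,p in (('side0','side',S0,sp),('side1','side',S,sp),('top0','top',T0,[(156.8,208.8),(149.6,205.8),(150,223.6),(142.8,220.6)])):
    b,W=bridge(c,I,p); d1=W[1]-W[0]; d2=W[3]-W[2]; e=W[2]-W[0];f=W[3]-W[1]
    print(nm,np.round(b,1).tolist(),'ctr',W.mean(0).round(1),'xdir',[round(np.degrees(np.arctan2(*d[::-1])),1) for d in(d1,d2)],'ydir',[round(np.degrees(np.arctan2(*d[::-1])),1) for d in(e,f)],'len',[round(np.hypot(*d),1) for d in(d1,d2,e,f)])
z=17.6+29.7+12
d=onz('side',[blob(S,p,1.8) for p in((289.4,288.6),(287,293.4))],z)[:,:2]
print('dots',d.round(1),'mid',d.mean(0).round(1),'len',np.hypot(*(d[1]-d[0])).round(1))
print(o['ee_pos'])
# foot screws z=12
for nm,c,I,p in (('side0','side',S0,[(294,322.6),(247.6,344.4),(276,356.4)]),('top0','top',T0,[(175,213),(144.4,201.4),(134,223),(162.8,234.4)])):
    print(nm,'foot',onz(c,[blob(I,q) for q in p],12)[:,:2].round(1).tolist())
E
```

```text
side0 [[263.8, 307.7], [258.8, 315.6], [284.1, 315.9], [279.5, 324.1]] ctr [536.7 304.8] xdir [np.float64(66.6), np.float64(66.9)] ydir [np.float64(157.8), np.float64(158.1)] len [np.float64(26.3), np.float64(26.0), np.float64(56.1), np.float64(56.2)]
side1 [[263.8, 307.7], [258.7, 315.6], [284.1, 315.9], [279.4, 324.1]] ctr [536.7 304.8] xdir [np.float64(66.1), np.float64(66.6)] ydir [np.float64(157.9), np.float64(158.0)] len [np.float64(26.1), np.float64(26.0), np.float64(56.0), np.float64(56.2)]
top0 [[156.9, 207.2], [149.5, 204.8], [149.2, 225.0], [142.0, 221.7]] ctr [536.2 306.1] xdir [np.float64(72.3), np.float64(65.9)] ydir [np.float64(159.4), np.float64(159.3)] len [np.float64(26.1), np.float64(26.2), np.float64(63.3), np.float64(60.4)]
dots [[496.4 196.6]
 [501.9 212.1]] mid [499.1 204.4] len 16.5
[486.55095785 172.44480119  16.80754302]
side0 foot [[480.0, 267.5], [596.0, 342.6], [521.3, 372.5]]
top0 foot [[554.1, 239.4], [599.3, 345.5], [522.3, 376.3], [480.7, 268.1]]
```

Side marks: the bridge centre lies at lateral coordinate -384.7 and the packer at -387, so I need +2.4 mm sideways and about 0.85° of turn. About 82 mm remain to the stop. The packer top is at z≈60, as the corrected height predicts.

```bash
python3 -m inch '[{"tx":-0.24,"ty":0,"tz":0.5,"ax":0,"ay":0,"az":0.85,"jaw":0},{"tx":0,"ty":0,"tz":0,"ax":0,"ay":0,"az":0,"jaw":0},{"tx":0,"ty":0,"tz":0,"ax":0,"ay":0,"az":0,"jaw":0},{"tx":0,"ty":0,"tz":0,"ax":0,"ay":0,"az":0,"jaw":0}]'|egrep 'pos|force'; python3 -m inch '[{"tx":0,"ty":-1,"tz":0,"ax":0,"ay":0,"az":0,"jaw":0},{"tx":0,"ty":-1,"tz":0,"ax":0,"ay":0,"az":0,"jaw":0},{"tx":0,"ty":-1,"tz":0,"ax":0,"ay":0,"az":0,"jaw":0},{"tx":0,"ty":-1,"tz":0,"ax":0,"ay":0,"az":0,"jaw":0}]'|egrep 'pos|force'; python3 plan.py 487 176 12 -21.9
python3 - <<'E'
from h import *
o=get_obs();p=o['ee_pos'];print('lat',-.928*p[0]+.373*p[1],'along',.373*p[0]+.928*p[1])
E
```

```text
ee_pos: [484.1, 173.2, 11.3]
ft_force: [-0.4, 0.2, -1.0]
ee_pos: [499.3, 211.2, 11.3]
ft_force: [-0.3, -0.2, -2.1]
now [499.3 211.2  11.3] yaw -21.83 tilt [0.0002 0.0001] w 33.7 F [-0.3 -0.2 -2.1] q [0.38 0.58 1.91 0.   0.66 0.76] t 14.55
shift cm (tool, before turning) [ 0.17  3.72 -0.07] az 0.07
shift cm (after turning) [ 0.17  3.72 -0.07]
lat -384.5410958930839 along 382.2188526339031
```

```bash
python3 -m inch '[{"tx":0,"ty":-1,"tz":0,"ax":0,"ay":0,"az":0,"jaw":0},{"tx":0,"ty":-1,"tz":0,"ax":0,"ay":0,"az":0,"jaw":0},{"tx":0,"ty":-1,"tz":0,"ax":0,"ay":0,"az":0,"jaw":0},{"tx":0,"ty":-0.4,"tz":0,"ax":0,"ay":0,"az":0,"jaw":0},{"tx":0,"ty":0,"tz":0,"ax":0,"ay":0,"az":0,"jaw":0}]'|egrep 'pos|force'; for i in 1; do python3 -m inch '[{"tx":0,"ty":-0.2,"tz":0,"ax":0,"ay":0,"az":0,"jaw":0},{"tx":0,"ty":-0.1,"tz":0,"ax":0,"ay":0,"az":0,"jaw":0},{"tx":0,"ty":0,"tz":0,"ax":0,"ay":0,"az":0,"jaw":0}]'|egrep 'pos|force'; done
python3 - <<'E'
from h import *
o=get_obs();p=o['ee_pos'];print('lat',-.928*p[0]+.373*p[1],'along',.373*p[0]+.928*p[1],o['width'])
E
```

```text
ee_pos: [511.5, 242.1, 11.2]
ft_force: [0.3, -0.7, -1.8]
ee_pos: [512.7, 244.6, 11.3]
ft_force: [0.7, 0.2, -2.2]
lat -384.5413810498739 along 418.2416901823758 33.70323340381154
```

Now 5 mm remain by estimate. I'll go in small steps and watch for the stop.

```bash
python3 -m inch '[{"tx":0,"ty":-0.15,"tz":0,"ax":0,"ay":0,"az":0,"jaw":0},{"tx":0,"ty":-0.15,"tz":0,"ax":0,"ay":0,"az":0,"jaw":0},{"tx":0,"ty":0,"tz":0,"ax":0,"ay":0,"az":0,"jaw":0}]'|egrep 'pos|force'; python3 -m inch '[{"tx":0,"ty":-0.1,"tz":0,"ax":0,"ay":0,"az":0,"jaw":0},{"tx":0,"ty":0,"tz":0,"ax":0,"ay":0,"az":0,"jaw":0}]'|egrep 'pos|force'; python3 -m inch '[{"tx":0,"ty":-0.1,"tz":0,"ax":0,"ay":0,"az":0,"jaw":0},{"tx":0,"ty":0,"tz":0,"ax":0,"ay":0,"az":0,"jaw":0}]'|egrep 'pos|force'
```

```text
ee_pos: [513.9, 247.6, 11.3]
ft_force: [-0.3, 0.6, -1.9]
ee_pos: [514.2, 248.4, 11.3]
ft_force: [0.5, -1.1, -1.6]
ee_pos: [514.1, 248.9, 11.1]
ft_force: [-0.9, -2.4, -1.6]
```

```bash
python3 -m inch '[{"tx":0,"ty":-0.1,"tz":0,"ax":0,"ay":0,"az":0,"jaw":0},{"tx":0,"ty":0,"tz":0,"ax":0,"ay":0,"az":0,"jaw":0}]'|egrep 'pos|force'; python3 -m inch '[{"tx":0,"ty":-0.1,"tz":0,"ax":0,"ay":0,"az":0,"jaw":0},{"tx":0,"ty":0,"tz":0,"ax":0,"ay":0,"az":0,"jaw":0}]'|egrep 'pos|force'; python3 -m inch '[{"tx":0,"ty":-0.1,"tz":0,"ax":0,"ay":0,"az":0,"jaw":0},{"tx":0,"ty":0,"tz":0,"ax":0,"ay":0,"az":0,"jaw":0}]'|egrep 'pos|force'
```

```text
ee_pos: [513.9, 249.0, 10.9]
ft_force: [-1.7, -5.8, -0.8]
ee_pos: [513.4, 249.5, 10.6]
ft_force: [-1.0, -8.1, -1.3]
ee_pos: [513.0, 249.8, 10.4]
ft_force: [-3.3, -9.5, -0.1]
```

The stop is met at along-coordinate 422.6 (predicted 423.7). I'll back the excess command off, set the packer down and open.

```bash
python3 -m inch '[{"tx":0,"ty":0.3,"tz":0,"ax":0,"ay":0,"az":0,"jaw":0},{"tx":0,"ty":0,"tz":0.1,"ax":0,"ay":0,"az":0,"jaw":0},{"tx":0,"ty":0,"tz":0,"ax":0,"ay":0,"az":0,"jaw":0}]'|egrep 'pos|force'; python3 -m inch '[{"tx":0,"ty":0,"tz":0.1,"ax":0,"ay":0,"az":0,"jaw":0},{"tx":0,"ty":0,"tz":0,"ax":0,"ay":0,"az":0,"jaw":0}]'|egrep 'pos|force'; python3 plan.py 514 248.5 10 -21.9
```

```text
ee_pos: [514.5, 249.2, 10.3]
ft_force: [-1.2, -3.5, -0.1]
ee_pos: [514.5, 249.2, 9.8]
ft_force: [-2.7, -4.1, 4.4]
now [514.5 249.2   9.8] yaw -21.82 tilt [-0.0002 -0.0002] w 33.5 F [-2.7 -4.1  4.4] q [ 0.43  0.61  1.84 -0.    0.69  0.81] t 17.8
shift cm (tool, before turning) [-0.02  0.09 -0.02] az 0.08
shift cm (after turning) [-0.02  0.09 -0.02]
```

Bed contact (+4 N) comes at reported z≈10, which agrees with the height correction. Now I open and lift straight up.

```bash
python3 -m inch '[{"tx":0,"ty":0,"tz":0,"ax":0,"ay":0,"az":0,"jaw":0.55},{"tx":0,"ty":0,"tz":0,"ax":0,"ay":0,"az":0,"jaw":0.55},{"tx":0,"ty":0,"tz":0,"ax":0,"ay":0,"az":0,"jaw":0.55},{"tx":0,"ty":0,"tz":0,"ax":0,"ay":0,"az":0,"jaw":0.55},{"tx":0,"ty":0,"tz":-2,"ax":0,"ay":0,"az":0,"jaw":0.55},{"tx":0,"ty":0,"tz":-4,"ax":0,"ay":0,"az":0,"jaw":0.55},{"tx":0,"ty":0,"tz":-3,"ax":0,"ay":0,"az":0,"jaw":0.55},{"tx":0,"ty":4,"tz":0,"ax":0,"ay":0,"az":0,"jaw":0.55},{"tx":0,"ty":5,"tz":0,"ax":0,"ay":0,"az":0,"jaw":0.55},{"tx":0,"ty":5,"tz":0,"ax":0,"ay":0,"az":0,"jaw":0.55}]'
python3 - <<'E'
from marks import *
S,D=viewer.get_image('side'); save('n2.png',np.hstack([cv2.resize(S[285:365,240:320],(400,400),interpolation=cv2.INTER_CUBIC),cv2.resize(S[150:190,265:310],(400,400),interpolation=cv2.INTER_CUBIC)]))
np.savez('n2.npz',S=S,D=D)
E
python3 plan.py 522 -405 90 97
```

```text
t: 19.05
ee_pos: [462.4, 118.4, 100.7]
orientation: [-3.084, 0.594, -0.003]
ft_force: [0.0, -0.5, 0.7]
width: 48.2
now [458.3 114.3 100. ] yaw -21.85 tilt [-0.0029 -0.0019] w 48.3 F [-2.6 -1.9 -0.8] q [ 0.22  0.34  2.02 -0.    0.78  0.6 ] t 19.1
shift cm (tool, before turning) [25.24 45.83  1.08] az -118.85
shift cm (after turning) [-5.232e+01 -1.000e-02  1.100e+00]
```

View pics/n2.png

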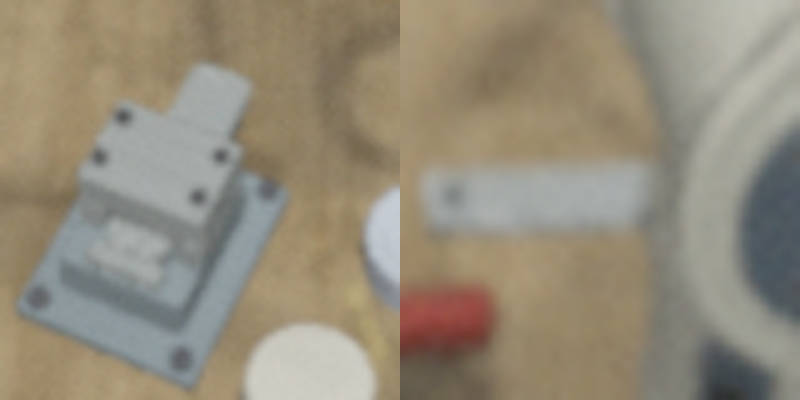

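In the left crop the packer lies in the gap. Its rear end shows in front of the mouth at (225,75), and its nose stands at the stop ridge at (130,240). The right crop shows the blade's dot at (452,193). Now I compute the blade pose from its marks while turning for it.

```bash
python3 -m inch '[{"tx":0,"ty":0,"tz":0,"ax":0,"ay":0,"az":-10,"jaw":0.6},{"tx":0,"ty":0,"tz":0,"ax":0,"ay":0,"az":-10,"jaw":0.6},{"tx":0,"ty":0,"tz":0,"ax":0,"ay":0,"az":-10,"jaw":0.6},{"tx":0,"ty":0,"tz":0,"ax":0,"ay":0,"az":-10,"jaw":0.6},{"tx":0,"ty":0,"tz":0,"ax":0,"ay":0,"az":-10,"jaw":0.6},{"tx":0,"ty":0,"tz":0,"ax":0,"ay":0,"az":-10,"jaw":0.6},{"tx":0,"ty":0,"tz":0,"ax":0,"ay":0,"az":-10,"jaw":0.6},{"tx":0,"ty":0,"tz":0,"ax":0,"ay":0,"az":-10,"jaw":0.6},{"tx":0,"ty":0,"tz":0,"ax":0,"ay":0,"az":-10,"jaw":0.6},{"tx":0,"ty":0,"tz":0,"ax":0,"ay":0,"az":-10,"jaw":0.6},{"tx":0,"ty":0,"tz":0,"ax":0,"ay":0,"az":-10,"jaw":0.6},{"tx":0,"ty":0,"tz":0,"ax":0,"ay":0,"az":-9,"jaw":0.6}]'
python3 - <<'E'
from marks import *
T=np.load('top0.npz')['I'];S=np.load('side0.npz')['I']; u=np.array([np.cos(np.radians(187.5)),np.sin(np.radians(187.5))])
for c,I,d,l in(('top',T,(360.6,207),(365.1,236.7)),('side',S,(270.8,169.3),None)):
    W=onz(c,[blob(I,d,2)],6)[0,:2]; print(c,'dot',W.round(1),'centre',(W+68*u).round(1))
    if l: L=onz(c,[blob(I,l,2)],6)[0,:2]; print('line',L.round(1),'centre',(L-35*u).round(1),'yaw',np.degrees(np.arctan2(*(L-W)[::-1])))
E
python3 plan.py 522 -405 90 97.5
```

```text
t: 20.6
ee_pos: [462.9, 119.5, 100.6]
orientation: [2.072, 2.361, 0.002]
ft_force: [0.3, 0.1, -0.5]
width: 52.7
top dot [ 585.  -399.1] centre [ 517.6 -408. ]
line [ 483.4 -413.1] centre [ 518.1 -408.5] yaw -172.16940905281783
side dot [ 585.6 -404.2] centre [ 518.2 -413.1]
now [462.9 119.5 100.6] yaw 97.46 tilt [0.0015 0.0004] w 52.7 F [ 0.3  0.1 -0.5] q [ 0.23  0.35  2.01  0.    0.78 -1.47] t 20.6
shift cm (tool, before turning) [-52.78  -0.96   1.05] az -0.04
shift cm (after turning) [-52.77  -0.99   1.05]
```

```bash
python3 -m inch '[{"tx":-2,"ty":0,"tz":0,"ax":0,"ay":0,"az":0,"jaw":0.6},{"tx":-5,"ty":-0.1,"tz":0,"ax":0,"ay":0,"az":0,"jaw":0.6},{"tx":-5,"ty":-0.1,"tz":0,"ax":0,"ay":0,"az":0,"jaw":0.6},{"tx":-5,"ty":-0.1,"tz":0,"ax":0,"ay":0,"az":0,"jaw":0.6},{"tx":-5,"ty":-0.1,"tz":0,"ax":0,"ay":0,"az":0,"jaw":0.6},{"tx":-5,"ty":-0.1,"tz":0,"ax":0,"ay":0,"az":0,"jaw":0.6},{"tx":-5,"ty":-0.1,"tz":0,"ax":0,"ay":0,"az":0,"jaw":0.6},{"tx":-5,"ty":-0.1,"tz":0,"ax":0,"ay":0,"az":0,"jaw":0.6},{"tx":-5,"ty":-0.1,"tz":0,"ax":0,"ay":0,"az":0,"jaw":0.6},{"tx":-5,"ty":-0.1,"tz":0,"ax":0,"ay":0,"az":0,"jaw":0.6},{"tx":-4,"ty":0,"tz":0,"ax":0,"ay":0,"az":0,"jaw":0.6},{"tx":-2,"ty":0,"tz":0,"ax":0,"ay":0,"az":0,"jaw":0.6}]'; python3 -m inch '[{"tx":0,"ty":0,"tz":4,"ax":0,"ay":0,"az":0,"jaw":0.6},{"tx":0,"ty":0,"tz":4,"ax":0,"ay":0,"az":0,"jaw":0.6},{"tx":0,"ty":0,"tz":0,"ax":0,"ay":0,"az":0,"jaw":0.6},{"tx":0,"ty":0,"tz":0,"ax":0,"ay":0,"az":0,"jaw":0.6}]' | grep force; python3 plan.py 523 -407.8 -20 97.7
python3 - <<'E'
from h import *
S,D=viewer.get_image('side'); save('b1.png',S[140:200,255:335],8)
E
```

```text
t: 22.1
ee_pos: [519.8, -409.7, 100.6]
orientation: [2.079, 2.353, 0.0]
ft_force: [0.5, 0.7, -0.7]
width: 52.8
ft_force: [0.6, 0.3, 0.2]
now [ 520.4 -407.7   20.9] yaw 97.19 tilt [ 0.0011 -0.0008] w 53.0 F [0.6 0.3 0.2] q [-0.68  0.69  1.63  0.    0.82 -2.38] t 22.6
shift cm (tool, before turning) [-0.04  0.25  4.09] az -0.51
shift cm (after turning) [-0.04  0.25  4.09]
```

View pics/b1.png

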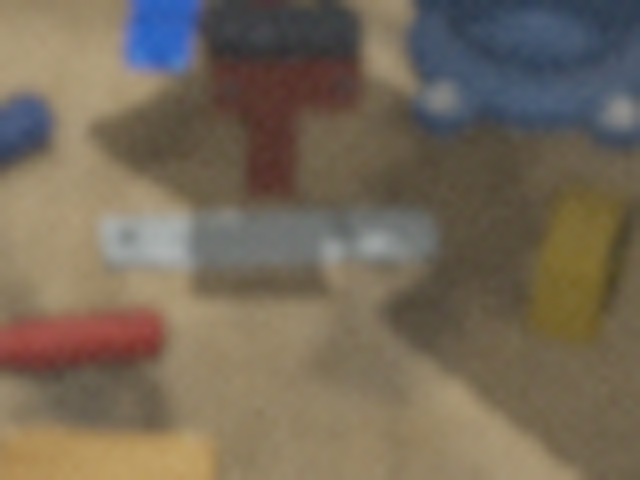

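The grey blade is directly under the near finger at (270,150), with its dot at (128,237) and line at about (345,237), so the fingers are amid the blade. I'll lower and grip.

```bash
python3 -m inch '[{"tx":0,"ty":0.25,"tz":0,"ax":0,"ay":0,"az":-0.5,"jaw":0.6},{"tx":0,"ty":0,"tz":2,"ax":0,"ay":0,"az":0,"jaw":0.6},{"tx":0,"ty":0,"tz":2,"ax":0,"ay":0,"az":0,"jaw":0.6},{"tx":0,"ty":0,"tz":0.9,"ax":0,"ay":0,"az":0,"jaw":0.6},{"tx":0,"ty":0,"tz":0,"ax":0,"ay":0,"az":0,"jaw":0.6},{"tx":0,"ty":0,"tz":0,"ax":0,"ay":0,"az":0,"jaw":0.6},{"tx":0,"ty":0,"tz":0,"ax":0,"ay":0,"az":0,"jaw":0.6}]' | grep force; python3 plan.py 523 -407.8 -30 97.7
```

```text
ft_force: [-0.0, 0.3, 0.4]
now [ 521.9 -407.3  -30. ] yaw 97.65 tilt [-0.0002  0.0002] w 53.1 F [-0.   0.3  0.4] q [-0.68  0.76  1.63 -0.    0.75 -2.38] t 23.52
shift cm (tool, before turning) [-0.07  0.1  -0.  ] az -0.05
shift cm (after turning) [-0.07  0.1  -0.  ]
```

```bash
python3 -m inch '[{"tx":0,"ty":0,"tz":0,"ax":0,"ay":0,"az":0,"jaw":0},{"tx":0,"ty":0,"tz":0,"ax":0,"ay":0,"az":0,"jaw":0},{"tx":0,"ty":0,"tz":0,"ax":0,"ay":0,"az":0,"jaw":0},{"tx":0,"ty":0,"tz":0,"ax":0,"ay":0,"az":0,"jaw":0},{"tx":0,"ty":0,"tz":0,"ax":0,"ay":0,"az":0,"jaw":0}]';  python3 plan.py 480 150 -30 -21.9
```

```text
t: 24.15
ee_pos: [522.1, -407.4, -29.6]
orientation: [2.068, 2.365, -0.0]
ft_force: [-0.0, 0.1, -0.1]
width: 33.7
now [ 522.1 -407.4  -29.6] yaw 97.65 tilt [ 0.0001 -0.0001] w 33.7 F [-0.   0.1 -0.1] q [-0.68  0.76  1.63 -0.    0.75 -2.38] t 24.15
shift cm (tool, before turning) [5.58e+01 3.26e+00 3.00e-02] az 119.55
shift cm (after turning) [-2.469e+01 -5.015e+01  4.000e-02]
```

```bash
python3 -m inch '[{"tx":0,"ty":0,"tz":-2,"ax":0,"ay":0,"az":0,"jaw":0},{"tx":0,"ty":0,"tz":-5,"ax":0,"ay":0,"az":0,"jaw":0},{"tx":0,"ty":0,"tz":-5,"ax":0,"ay":0,"az":0,"jaw":0},{"tx":2.9,"ty":0.4,"tz":0,"ax":0,"ay":0,"az":0,"jaw":0},{"tx":5,"ty":0.4,"tz":0,"ax":0,"ay":0,"az":0,"jaw":0},{"tx":5,"ty":0.4,"tz":0,"ax":0,"ay":0,"az":0,"jaw":0},{"tx":5,"ty":0.4,"tz":0,"ax":0,"ay":0,"az":0,"jaw":0},{"tx":5,"ty":0.4,"tz":0,"ax":0,"ay":0,"az":0,"jaw":0},{"tx":5,"ty":0.4,"tz":0,"ax":0,"ay":0,"az":0,"jaw":0},{"tx":5,"ty":0.4,"tz":0,"ax":0,"ay":0,"az":0,"jaw":0},{"tx":5,"ty":0.4,"tz":0,"ax":0,"ay":0,"az":0,"jaw":0},{"tx":5,"ty":0.4,"tz":0,"ax":0,"ay":0,"az":0,"jaw":0}]';python3 -m inch '[{"tx":5,"ty":0.4,"tz":0,"ax":0,"ay":0,"az":0,"jaw":0},{"tx":5,"ty":0.3,"tz":0,"ax":0,"ay":0,"az":0,"jaw":0},{"tx":3,"ty":0,"tz":0,"ax":0,"ay":0,"az":0,"jaw":0},{"tx":2,"ty":0,"tz":0,"ax":0,"ay":0,"az":0,"jaw":0},{"tx":0,"ty":0,"tz":0,"ax":0,"ay":0,"az":10,"jaw":0},{"tx":0,"ty":0,"tz":0,"ax":0,"ay":0,"az":10,"jaw":0},{"tx":0,"ty":0,"tz":0,"ax":0,"ay":0,"az":10,"jaw":0},{"tx":0,"ty":0,"tz":0,"ax":0,"ay":0,"az":10,"jaw":0},{"tx":0,"ty":0,"tz":0,"ax":0,"ay":0,"az":10,"jaw":0},{"tx":0,"ty":0,"tz":0,"ax":0,"ay":0,"az":10,"jaw":0},{"tx":0,"ty":0,"tz":0,"ax":0,"ay":0,"az":10,"jaw":0},{"tx":0,"ty":0,"tz":0,"ax":0,"ay":0,"az":10,"jaw":0}]'; python3 plan.py 483.7 172 40 -21.9
```

```text
t: 25.65
ee_pos: [500.8, 24.3, 91.7]
orientation: [2.068, 2.364, 0.002]
ft_force: [0.1, 0.3, -1.3]
width: 33.7
t: 27.15
ee_pos: [487.8, 172.4, 91.6]
orientation: [-3.106, -0.473, -0.002]
ft_force: [-0.7, -0.1, -1.5]
width: 33.3
now [487.8 172.4  91.6] yaw 17.32 tilt [0.0012 0.0004] w 33.3 F [-0.7 -0.1 -1.5] q [0.32 0.41 1.94 0.   0.79 0.01] t 27.15
shift cm (tool, before turning) [-0.41 -0.09  5.16] az 39.22
shift cm (after turning) [-0.37  0.19  5.16]
```

```bash
python3 -m inch '[{"tx":0,"ty":0,"tz":0,"ax":0,"ay":0,"az":10,"jaw":0},{"tx":0,"ty":0,"tz":0,"ax":0,"ay":0,"az":10,"jaw":0},{"tx":0,"ty":0,"tz":0,"ax":0,"ay":0,"az":10,"jaw":0},{"tx":0,"ty":0,"tz":0,"ax":0,"ay":0,"az":9.2,"jaw":0},{"tx":-0.37,"ty":0.2,"tz":3.3,"ax":0,"ay":0,"az":0,"jaw":0},{"tx":0,"ty":0,"tz":3,"ax":0,"ay":0,"az":0,"jaw":0},{"tx":0,"ty":0,"tz":0,"ax":0,"ay":0,"az":0,"jaw":0},{"tx":0,"ty":0,"tz":0,"ax":0,"ay":0,"az":0,"jaw":0},{"tx":0,"ty":0,"tz":0,"ax":0,"ay":0,"az":0,"jaw":0}]'|egrep 'force|width'; python3 plan.py 483.7 172 24 -21.9
python3 - <<'E'
from marks import *
p=get_obs()['ee_pos'];print('lat',-.928*p[0]+.373*p[1],'along',.373*p[0]+.928*p[1])
S,D=viewer.get_image('side'); np.savez('b2.npz',S=S,D=D); save('b2.png',S[275:345,240:330],8)
E
```

```text
ft_force: [-0.7, 0.3, -0.7]
width: 33.5
now [484.4 172.1  28.8] yaw -21.55 tilt [0.0024 0.0008] w 33.5 F [-0.7  0.3 -0.7] q [0.32 0.52 1.97 0.   0.65 0.69] t 28.27
shift cm (tool, before turning) [-0.06  0.04  0.48] az 0.35
shift cm (after turning) [-0.06  0.04  0.48]
lat -385.34051079869806 along 340.43464400052477
```

View pics/b2.png

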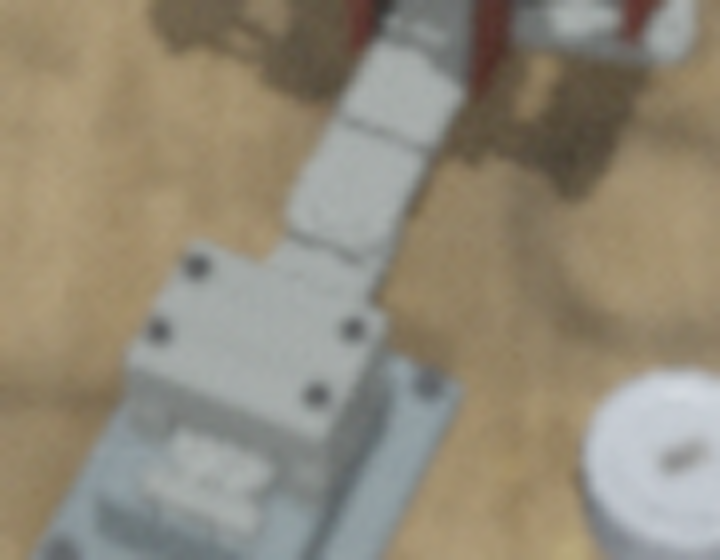

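The blade points nose-first at the mouth and lies over the packer. Its line runs from (342,118) to (426,151) in the crop. Next I measure it against the bridge.

```bash
python3 - <<'E'
from h import *
o=get_obs();S=np.load('b2.npz')['S']; p=o['ee_pos'];z=p[2]+29.6+6
u=np.array([.373,.928]);n=np.array([-.928,.373])
px=lambda q:np.array([240+(q[0]+.5)/8-.5,275+(q[1]+.5)/8-.5])
for q in((342,118),(426,151)): 
    W=onz('side',[px(q)],z)[0,:2]; print('line end along',round(W@u,1),'lat',round(W@n,1))
# packer rear part edges at top z=52
for q in((275,245),(385,278)):
    W=onz('side',[px(q)],52)[0,:2]; print('packer edge along',round(W@u,1),'lat',round(W@n,1))
print('tcp along',p[:2]@u,'lat',p[:2]@n,'z',p[2])
# darkness profile along blade axis for line position
for l in(-391,-385,-379):
    a=np.arange(365,398,.5); P=np.array([np.r_[u*x+n*l,z] for x in a]); I=cv2.remap(S.mean(2).astype(np.float32),*[proj('side',P)[:,i].astype(np.float32).reshape(-1,1) for i in(0,1)],cv2.INTER_CUBIC).ravel()
    print(l,'line min at along',a[I.argmin()],I.min(),np.median(I))
b=proj('side',[np.r_[u*458+n*l,84] for l in(-418.7,-350.7)]); print('bridge front top edge predicted px in crop',((b-[240,275])*8).round())
E
python3 plan.py 483.7 172 24 -21.9
```

```text
line end along 381.5 lat -400.6
line end along 381.9 lat -369.8
packer edge along 429.3 lat -402.7
packer edge along 425.6 lat -364.9
tcp along 340.2944614583826 lat -385.19870419143336 z 28.591925266012375
-391 line min at along 382.0 147.83241 169.68149
-385 line min at along 381.0 144.7255 169.2657
-379 line min at along 381.5 151.7187 169.92743
bridge front top edge predicted px in crop [[187. 233.]
 [383. 311.]]
now [484.2 172.1  28.6] yaw -21.55 tilt [0.0021 0.0007] w 33.8 F [ 0.7  0.1 -0.4] q [0.32 0.52 1.97 0.   0.65 0.69] t 28.32
shift cm (tool, before turning) [-0.05  0.03  0.46] az 0.35
shift cm (after turning) [-0.05  0.03  0.46]
```

```bash
python3 -m inch '[{"tx":-0.05,"ty":0,"tz":0.3,"ax":0,"ay":0,"az":0.35,"jaw":0},{"tx":0,"ty":0,"tz":0.2,"ax":0,"ay":0,"az":0,"jaw":0},{"tx":0,"ty":0,"tz":0,"ax":0,"ay":0,"az":0,"jaw":0},{"tx":0,"ty":0,"tz":0,"ax":0,"ay":0,"az":0,"jaw":0}]'|egrep 'pos|force'; python3 plan.py 483.7 172 23.3 -21.9
```

```text
ee_pos: [482.8, 171.9, 22.2]
ft_force: [-0.1, -0.1, -2.1]
now [482.8 171.9  22.2] yaw -21.89 tilt [-0.0002 -0.0001] w 33.3 F [-0.1 -0.1 -2.1] q [0.32 0.53 1.97 0.   0.64 0.7 ] t 28.82
shift cm (tool, before turning) [ 0.08 -0.04 -0.11] az 0.01
shift cm (after turning) [ 0.08 -0.04 -0.11]
```

```bash
python3 -m inch '[{"tx":0.06,"ty":0,"tz":-0.08,"ax":0,"ay":0,"az":0,"jaw":0},{"tx":0,"ty":-1,"tz":0,"ax":0,"ay":0,"az":0,"jaw":0},{"tx":0,"ty":-1,"tz":0,"ax":0,"ay":0,"az":0,"jaw":0},{"tx":0,"ty":-1,"tz":0,"ax":0,"ay":0,"az":0,"jaw":0},{"tx":0,"ty":0,"tz":0,"ax":0,"ay":0,"az":0,"jaw":0}]'|egrep 'pos|force';  python3 -m inch '[{"tx":0,"ty":-0.5,"tz":0,"ax":0,"ay":0,"az":0,"jaw":0},{"tx":0,"ty":-0.5,"tz":0,"ax":0,"ay":0,"az":0,"jaw":0},{"tx":0,"ty":0,"tz":0,"ax":0,"ay":0,"az":0,"jaw":0}]'|egrep 'pos|force'; python3 plan.py 483.7 172 23.3 -21.9
```

```text
ee_pos: [495.1, 200.5, 23.1]
ft_force: [0.3, -0.5, -1.7]
ee_pos: [498.6, 209.1, 23.1]
ft_force: [0.2, -0.2, -0.4]
now [498.6 209.1  23.1] yaw -21.88 tilt [0.0003 0.0001] w 33.7 F [ 0.2 -0.2 -0.4] q [ 0.38  0.56  1.91 -0.    0.68  0.76] t 29.82
shift cm (tool, before turning) [ 0.    4.   -0.02] az 0.02
shift cm (after turning) [ 0.01  4.   -0.02]
```

The nose is about 9 mm inside with no force. I'll continue.

```bash
python3 -m inch '[{"tx":0,"ty":-0.8,"tz":0,"ax":0,"ay":0,"az":0,"jaw":0},{"tx":0,"ty":-0.8,"tz":0,"ax":0,"ay":0,"az":0,"jaw":0},{"tx":0,"ty":0,"tz":0,"ax":0,"ay":0,"az":0,"jaw":0}]'|egrep 'pos|force';  python3 -m inch '[{"tx":0,"ty":-0.8,"tz":0,"ax":0,"ay":0,"az":0,"jaw":0},{"tx":0,"ty":-0.7,"tz":0,"ax":0,"ay":0,"az":0,"jaw":0},{"tx":0,"ty":-0.4,"tz":0,"ax":0,"ay":0,"az":0,"jaw":0},{"tx":0,"ty":0,"tz":0,"ax":0,"ay":0,"az":0,"jaw":0},{"tx":0,"ty":0,"tz":0,"ax":0,"ay":0,"az":0,"jaw":0}]'|egrep 'pos|force';python3 - <<'E'
from h import *
p=get_obs()['ee_pos'];print('lat',-.928*p[0]+.373*p[1],'along',.373*p[0]+.928*p[1])
E
```

```text
ee_pos: [504.8, 224.4, 23.2]
ft_force: [-0.5, 0.3, -1.8]
ee_pos: [511.2, 241.2, 23.1]
ft_force: [0.6, 0.4, -0.7]
lat -384.46067564122325 along 414.4816096405508
```

```bash
python3 -m inch '[{"tx":0,"ty":-0.13,"tz":0,"ax":0,"ay":0,"az":0,"jaw":0},{"tx":0,"ty":0,"tz":0.08,"ax":0,"ay":0,"az":0,"jaw":0},{"tx":0,"ty":0,"tz":0.05,"ax":0,"ay":0,"az":0,"jaw":0},{"tx":0,"ty":0,"tz":0,"ax":0,"ay":0,"az":0,"jaw":0}]'|egrep 'pos|force'; python3 -m inch '[{"tx":0,"ty":0,"tz":0,"ax":0,"ay":0,"az":0,"jaw":0.55},{"tx":0,"ty":0,"tz":0,"ax":0,"ay":0,"az":0,"jaw":0.55},{"tx":0,"ty":0,"tz":0,"ax":0,"ay":0,"az":0,"jaw":0.55},{"tx":0,"ty":0,"tz":0,"ax":0,"ay":0,"az":0,"jaw":0.55},{"tx":0,"ty":0,"tz":-2,"ax":0,"ay":0,"az":0,"jaw":0.55},{"tx":0,"ty":0,"tz":-5,"ax":0,"ay":0,"az":0,"jaw":0.55},{"tx":0,"ty":0,"tz":-5,"ax":0,"ay":0,"az":0,"jaw":0.55},{"tx":0,"ty":5,"tz":-3,"ax":0,"ay":0,"az":0,"jaw":0.55},{"tx":0,"ty":5,"tz":-3,"ax":0,"ay":0,"az":0,"jaw":0.55},{"tx":3,"ty":5,"tz":0,"ax":0,"ay":0,"az":0,"jaw":0.55},{"tx":3,"ty":5,"tz":0,"ax":0,"ay":0,"az":0,"jaw":0.55},{"tx":3,"ty":5,"tz":0,"ax":0,"ay":0,"az":0,"jaw":0.55}]'
python3 - <<'E'
from marks import *
S,D=viewer.get_image('side'); T,Dt=viewer.get_image('top'); np.savez('f.npz',S=S,D=D,T=T,Dt=Dt)
r=lambda a:cv2.resize(a,(400,400),interpolation=cv2.INTER_CUBIC)
save('f.png',np.hstack([r(S[270:350,245:325]),r(T[190:260,120:190])]))
u=np.array([.373,.928]);n=np.array([-.928,.373])
print('expected dot px side',proj('side',[np.r_[u*354.3+n*-384.7,58]]),'top',proj('top',[np.r_[u*354.3+n*-384.7,58]]))
E
```

```text
ee_pos: [511.9, 242.4, 22.0]
ft_force: [0.1, -0.7, 1.5]
t: 32.83
ee_pos: [502.3, -24.8, 202.2]
orientation: [-3.084, 0.596, -0.002]
ft_force: [0.8, 0.1, 0.0]
width: 48.1
expected dot px side [[291.69178719 285.43258111]] top [[187.06441788 230.53288392]]
```

View pics/f.png

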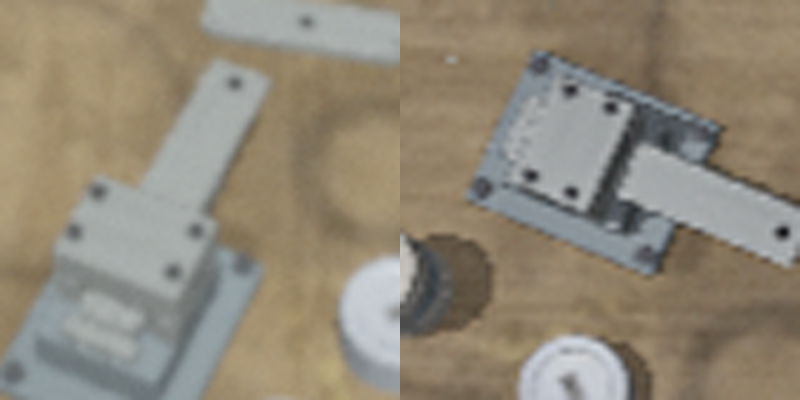

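Run:
```python
from marks import *
f=np.load('f.npz'); u=np.array([.373,.928]);n=np.array([-.928,.373])
for c,I,p in(('side',f['S'],(292,286.6)),('top',f['T'],(187,230.6))):
    W=onz(c,[blob(I,p,2)],58)[0,:2]; print(c,'dot along',round(W@u,1),'lat',round(W@n,1))
b,W=bridge('top',f['T'],[(156.8,208.8),(149.6,205.8),(150,223.6),(142.8,220.6)]); print('top bridge ctr along',W.mean(0)@u,'lat',W.mean(0)@n)
b,W=bridge('side',f['S'],[(264.6,308.4),(260,316.4),(284,316.4),(279.4,324.2)]); print('side bridge ctr along',W.mean(0)@u,'lat',W.mean(0)@n)
# blade yaw from depth-free mask edges in top view: tail corner midline vs dot; dark profile across bridge front
g=f['T'].mean(2).astype(np.float32)
a=np.arange(425,475,2.)
for l in(-392,-385,-378):
    P=np.array([np.r_[u*x+n*l,58] for x in a]); q=proj('top',P).astype(np.float32); print(l,list(zip(a.astype(int).tolist(),cv2.remap(g,q[:,:1],q[:,1:],cv2.INTER_LINEAR).ravel().astype(int).tolist())))
# blade lateral edges along its length (top view), subpixel at half-level, on z=58
for x in(365,385,405,425,440):
    L=np.arange(-420,-350,.5); q=proj('top',[np.r_[u*x+n*l,58] for l in L]).astype(np.float32); v=cv2.remap(g,q[:,:1],q[:,1:],cv2.INTER_LINEAR).ravel()
    k=v>(v[len(v)//2-10:len(v)//2+10].mean()+np.percentile(v,15))/2; c=len(L)//2; i=c
    while k[i]: i-=1
    j=c
    while k[j]: j+=1
    print(x,'edges',L[i],L[j],'mid',(L[i]+L[j])/2)
for z in(0,12): pass
s=np.median([dep('side',[[x,y]],f['D'])[0] for x,y in((288,293),(287,295),(285,299),(290,290))],0); print('blade top pt',s)
```

```text
side dot along 356.9 lat -384.3
top dot along 356.7 lat -385.2
top bridge ctr along 484.05358290729976 lat -383.449929824327
side bridge ctr along 483.0665954802127 lat -384.3352269538263
-392 [(425, 165), (427, 164), (429, 165), (431, 166), (433, 166), (435, 166), (437, 166), (439, 165), (441, 165), (443, 166), (445, 168), (447, 168), (449, 168), (451, 167), (453, 159), (455, 131), (457, 100), (459, 76), (461, 58), (463, 54), (465, 73), (467, 110), (469, 142), (471, 165), (473, 167)]
-385 [(425, 167), (427, 167), (429, 167), (431, 167), (433, 167), (435, 167), (437, 167), (439, 167), (441, 167), (443, 167), (445, 167), (447, 168), (449, 169), (451, 163), (453, 151), (455, 123), (457, 89), (459, 77), (461, 64), (463, 57), (465, 67), (467, 107), (469, 140), (471, 163), (473, 171)]
-378 [(425, 168), (427, 168), (429, 168), (431, 169), (433, 169), (435, 169), (437, 169), (439, 169), (441, 168), (443, 169), (445, 169), (447, 170), (449, 171), (451, 168), (453, 158), (455, 135), (457, 101), (459, 81), (461, 63), (463, 60), (465, 66), (467, 106), (469, 138), (471, 159), (473, 168)]
365 edges -401.5 -367.5 mid -384.5
385 edges -401.0 -368.0 mid -384.5
405 edges -401.5 -367.5 mid -384.5
425 edges -400.5 -368.5 mid -384.5
440 edges -402.0 -367.5 mid -384.75
blade top pt [499.48911994 215.17345234  56.95578589]
```

Both cameras put the dot at along-coordinate 356.8, so the line is at 459.8. The front face is at 458–459 by the cameras and about 457 by contact, so the line is about 1–3 mm inside, within the 5 mm tolerance. The blade is within about 1 mm of the gap's middle and straight. I hand in.

```bash
python3 -c "
from h import *
print(ctrl.close_job(), get_obs()['t'])"
```

```text
the job is handed in; nothing more can be done
the job is handed in; nothing more can be done
```

I slid the 12 mm two-dot packer flat into the right-hand gap block until it met the back stop. The grey blade went in nose first on top of it, and I handed the job in at about 33 s. The hand-in gives no verdict.

**Last checks:**
- **Packer:** It met the stop 1.1 mm short of where the camera predicted. It touched the bed at the expected height. I could not check it again afterwards because the blade and bridge hide it.
- **Blade:** The line is about 1–3 mm inside the front face by the tail dot (tolerance 5 mm), seen by both cameras. I did not see the line itself, because it merges with the bridge's shadow. The blade's mid-line is within about 1 mm of the gap's middle and straight. Its top is at about 57 mm by depth, where I expected 58.
- **Other objects:** No unexpected force showed on any move. I did not re-measure the positions of the other packers and bystanders.

**What went wrong or disagreed:**
- **Height reading:** The reported tool height is about 31 mm lower than the true one. The first grasp therefore closed in the air above the packer. I found the offset from camera depth and a light touch on the bench, and corrected for it from then on.
- **Front face position:** The cameras put it at 458 and 459 mm and the packer's contact at about 457 mm. I left this spread alone because it is within tolerance.

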